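# Close and latch the heavy lid of a vial carrier

## Task

Close the vial carrier with its heavy steel lid: first rest the lid's edge that is farther from its handle on the carrier's ledge underneath the overhanging lip, then swing the lid gently down about that edge until it lies flat inside the rim, without dropping it. Then turn the black knob down in the well clockwise as far as it goes, so that its steel tongue lies over the lid. Leave the vial trays, the bottle and the carton where they are, and let go of everything.

Things in the scene. Friction and masses are not known exactly. Their poses are not given: they have to be found in the camera images.
- lid: Loose flat steel lid, 160 (x) x 120 (y) x 6 mm, 0.6 to 0.95 kg, lying on the bench, handle up. Origin: centre of its underside; z up. The bar handle stands off centre, at x = +25 mm; the edge farther from it, x = -80 mm, goes under the carrier's lip. More of its weight is on the -x side of the handle, so it may droop in the grip.
- lid_handle (a point): Middle of the lid's handle: steel bar along the lid's y, 90 mm long, 12 mm wide, 26 to 42 mm above the lid's underside (this point at 34 mm), on a 10 mm wide post at either end, 70 mm clear between them. Axes as the lid's.
- lid_edge (a point): Middle of the lower corner of the lid edge that goes under the lip (x = -80 mm, z = 0 on the lid).
- carrier: Aluminium carrier fixed to the bench, six lying vials in its pan (tops at 25 mm). Origin: bench level, under the pan's centre; z up, x from lip to latch. A ledge at 30 mm height, 13 mm or more wide, runs round the pan in a recess 164 mm (x) by 126 mm (y). Side walls and far wall (+x, 6 mm thick) rise to 37 mm, near wall (-x) to 47 mm.
- seat (a point): Centre of the recess at ledge height (carrier x = 0, y = 0, 30 mm above the bench): the lid's origin belongs here, its axes parallel to these, handle towards the latch. Axes as the carrier's.
- lip (a point): Middle of the lower front edge of the lip on the near wall: carrier x = -72 mm, 42 mm above the bench. The lip overhangs the ledge by 10 mm (the wall behind it is at x = -82 mm) along the full width, with a 12 mm gap under it. The lid cannot go in level; its edge enters with the lid tilted 0.15 to 0.4 rad, handle side up.
- latch (a joint): Latch knob angle, 0 to 1.5 rad, growing clockwise seen from above; it starts at 0.1 to 0.35, friction 0.06 N m, stays where left. At 0 grip bar and tongue lie along the carrier's y, the steel tongue pointing to -y, clear of the lid; at 1.5 it points to -x over the lid's edge. Tongue: 14 mm wide, 82 mm from axis to tip, 38.5 to 43 mm above the bench (closed lid's top: 36 mm).
- latch_grip (a point): On the knob's axis (carrier x = +150 mm, y = 0), 67 mm above the bench: where to grip. Turns with the knob: x across the grip bar, y along it, tongue towards -y. Black bar 18 mm wide, 36 mm long, 46 to 78 mm above the bench, sunk in a round well: inner radius 44 mm, outer 49 mm, rim at 80 mm. Nearest surface below the fingers: the tongue, top at 43 mm.
- spare_tray: Bystander: two stacked clear trays of vials, 156 x 100 x 53 mm, loose. Origin: centre of the underside.
- bottle: Bystander: standing amber bottle with a blue cap, 48 mm across, 95 mm tall, loose. Origin: centre of the underside.
- carton: Bystander: plain cardboard carton 70 x 110 x 45 mm, loose. Origin: centre of the underside.
There are look-alikes about, which are no part of the job. What is shaped like the lid but brown or green is not meant.

How it is judged:
By the outcome, as a careful person would: the job done as asked, in the order asked, and still so for the second after the job is handed in, with the robot touching nothing.
It also fails if it takes over 64 s, if anything falls off the work surface, if the arm or the gripper's body presses on something with over 40 N, if the wrist force passes 120 N, or if a joint passes its speed limit or range.

## Robot

A 7-joint arm with a two-finger parallel gripper is mounted at the origin on the work surface. World frame = base frame: x ahead of the robot, y to its left, z up, the work surface at z = 0. Lengths are in m, angles in rad, forces in N, time in s.
With the tool pointing down it reaches from about 0.4 to 0.85 m from the base axis. Payload 4.5 kg.
Tool frame: the origin (TCP) lies midway between the tips of the shut fingers; the grasp point (between the pads) lies 19 mm behind it; z points along the fingers, y is the direction in which the jaws open and shut (so a half turn about z gives the same grasp; the last joint's range is limited). The gripper opens to 88 mm and grips with 3 to 60 N. Pads are 18 mm wide; open, the fingers measure 123 mm over their backs; the gripper's body (75 mm by 187 mm) begins 45 mm behind the grasp point.
Start: joints at [-1.184, 0.689, -0.195, 1.565, 0.157, 0.902, -0.215], TCP at [0.216, 0.587, 0.239] pointing down, gripper open.
Joint ranges: [-3.01, 3.01], [-0.46, 2.08], [-1.47, 1.51], [0.13, 2.56], [-1, 4.14], [0.04, 2.09], [-2.66, 2.66]. Speed limits (rad/s): [2.57, 2.57, 3.14, 3.14, 3.14, 3.14, 3.14].

## Interface

Orientations are given as a unit quaternion [x, y, z, w].
In Python, from plant import get_state, snapshot, finish_job, regions_of gives the robot as it stands.
- The arm moves only by the tool send_rows, never from a script. Its argument "series" is a list of rows, each an object of numbers: "grip": the opening, from 0 (shut) to 1 (fully open); "dx", "dy", "dz": the shift along the tool's x, y, z in mm; "turn": the turn about the tool's z in rad. A call has 1 to 20 rows; each row shifts and turns the commanded pose from where the row before left it, along the tool's axes as they then stand; what a row does not reach is not made up. A row lasts 1/10 s, in which the tool goes at most 50 mm and 8.59 degrees, less where a joint would pass 70% of its speed; a pose out of reach is approached as far as the arm can. A call is refused whole if a number of a shift passes 50 or a number of a turn 0.15, either way. A call with a gripper value outside its range is refused whole. The fingers move at their own pace and stop on an object; "force" is the grip in N (left out, the last holds). Time passes only in rows, so rows that do not move let the fingers close. It gives the time, the measured TCP pose, the force and the opening at its end, in the units of the state.
- get_state(): the state, without advancing time (a new reading comes with each control period).
- snapshot(name): name is "scene" or "top"; returns a dict with "img" (480x640x3 uint8, red, green, blue), "depth" (480x640 float32, m along the optical axis (not along the pixel's ray), 0 where there is no reading), "fov_y" (degrees; the focal length in pixels is half the picture's height over the tangent of half this angle, whatever the lens; pixels are square), "cx", "cy" (the principal point, pixels), "k1" (the pictures are not rectified: a ray, as slopes to the right and down, at radius r is drawn at 1 + k1 r^2 times it, then the intrinsics apply), "R" (3x3) and "t" (3): a world point X has camera coordinates R X + t. Camera axes: x right, y down, z forward; pixel columns grow to the right and rows downward; lengths in m; the calibration is good to about 2 mm. A picture is of the moment at which its call begins.
- finish_job(): hands the job in, once; it reports no verdict.
Trained networks look in a picture, given as the dict that the camera call returned (one of the last four; its "shot" number tells which), for a name from the list of things; names that differ only in an ending like _2 or _b are one class to them, and where a whole thing is asked for, a point or a joint stands for the part that bears it (a point fixed in the world has none). Each returns a list of dicts, best first, with "score" (0 to 1); they miss things now and then, are a little off and sometimes report something else, mostly with a low value. They report only what shows in the picture. A call takes as long as a camera call. They do not tell look-alikes from the thing itself.
- regions_of(picture, target): "pixels" (480x640 bool, what is visible of it) and "extent" ([left, top, right, bottom] in pixels, round what is visible of it).
The state is a dict: "clock": time; "q": joint angles; "qd": joint speeds; "joint_torque": joint torques, N m; "tool_pos": TCP position; "eef_rot": TCP orientation; "contact_force": force on the tool from outside, world axes, zero at the start; "moment": the same for the moment, N m; "opening": opening from 0.0 (shut) to 1.0 (fully open).
Only numpy, scipy, OpenCV 4.12 (cv2) and the standard library are available. Lean on these libraries where they do the work, as an engineer would, in place of code of your own. Each camera call takes 0.05 s, during which the arm holds its last target.

## Working session

There is one attempt and no reset: what is moved stays moved. The work goes in short steps, Python scripts to look and compute and a tool call to move; the robot and the scene stay as the last step left them, time stands still between calls to the robot, and variables do not carry over. Pictures are saved under pics/ and viewed, and the job is handed in when it is done.

Besides the shell and the picture viewer there is one more tool, called after "Call:" as name([rows], argument=value, ...), one row to a line, values as JSON. send_rows: Moves the arm, as the interface text tells. Its arguments: {"type":"object","properties":{"series":{"type":"array","items":{"type":"object","properties":{"grip":{"type":"number"},"dx":{"type":"number"},"dy":{"type":"number"},"dz":{"type":"number"},"turn":{"type":"number"}}}},"force":{"type":"number"}},"required":["series"]}

```bash
ls; mkdir -p pics; cat > h.py <<'E'
import numpy as np, cv2
from plant import get_state, snapshot, finish_job, regions_of
def save(p,n): cv2.imwrite('pics/'+n+'.png', cv2.cvtColor(p['img'],cv2.COLOR_RGB2BGR))
def K(p):
    f=240/np.tan(np.radians(p['fov_y'])/2); return f
def cloud(p):
    f=K(p); v,u=np.mgrid[0:480,0:640].astype(float)
    xd=(u-p['cx'])/f; yd=(v-p['cy'])/f
    x,y=xd.copy(),yd.copy()
    for _ in range(30):
        s=1+p['k1']*(x*x+y*y); x=xd/s; y=yd/s
    d=p['depth']; C=np.stack([x*d,y*d,d],-1)
    W=(C-p['t'])@p['R']   # R^T (C-t)
    W[d==0]=np.nan
    return W
def proj(p,X):
    X=np.atleast_2d(X); c=X@np.array(p['R']).T+p['t']; x=c[:,0]/c[:,2]; y=c[:,1]/c[:,2]
    s=1+p['k1']*(x*x+y*y); f=K(p); return np.stack([x*s*f+p['cx'],y*s*f+p['cy']],-1)
E
python3 - <<'E'
from h import *
print(get_state())
for n in ['scene','top']:
    p=snapshot(n); save(p,n+'0'); print(n,p['fov_y'],p['k1'],p['cx'],p['cy'],-np.array(p['R']).T@p['t'])
    np.savez(''+n+'0.npz',**p)
    W=cloud(p)
    for t in ['lid','lid_handle','carrier','latch','spare_tray','bottle','carton']:
        for r in regions_of(p,t)[:3]:
            m=r['pixels']; q=W[m]; print(t,round(r['score'],2),np.round(r['extent']),m.sum(),np.nanmedian(q,0).round(3),np.nanmin(q,0).round(3),np.nanmax(q,0).round(3))
E
```

```text
pics
{'clock': 0.0, 'q': array([-1.18417219,  0.69000298, -0.19451702,  1.56632539,  0.15728624,
        0.90247332, -0.21510195]), 'qd': array([ 5.18680312e-04, -8.64274952e-04, -9.66290183e-04, -2.96946246e-04,
        4.69881897e-05,  1.20618063e-03,  7.39284466e-04]), 'joint_torque': array([ 7.13092759e-04, -5.27567053e+01, -1.26734544e+00, -1.53426379e+01,
       -5.27987466e-02,  6.50650560e-03,  1.67396320e-04]), 'tool_pos': array([0.2157942 , 0.58590445, 0.2379032 ]), 'eef_rot': array([ 1.75461986e-01,  9.84485787e-01, -9.03593132e-04, -1.03560250e-04]), 'contact_force': array([-0.31260744,  0.32616911, -0.06809793]), 'moment': array([ 0.01373021,  0.02315968, -0.02319724]), 'opening': 1.0021955363789736}
scene 57.56942280949044 -0.0825250771328747 331.2310189129399 240.1972000014432 [ 0.95438391 -0.77414971  0.69105659]
lid 0.89 [184. 311. 282. 372.] 3550 [ 0.518 -0.321  0.007] [ 0.411 -0.378 -0.002] [ 0.582 -0.242  0.046]
lid 0.75 [375. 292. 454. 363.] 3106 [ 0.823 -0.131  0.008] [ 0.756 -0.189  0.001] [ 0.885 -0.013  0.047]
lid 0.55 [108. 277. 195. 333.] 2700 [ 0.295 -0.32
[... 1923 characters left out ...]
1.] 3193 [ 0.814 -0.104  0.005] [ 0.751 -0.186 -0.003] [ 0.883 -0.022  0.045]
carrier 0.64 [287. 179. 357. 318.] 8315 [0.524 0.008 0.03 ] [ 0.371 -0.072 -0.004] [0.694 0.085 0.085]
latch 0.85 [315. 195. 358. 218.] 376 [ 0.613 -0.008  0.046] [ 0.591 -0.074  0.034] [0.645 0.022 0.081]
spare_tray 0.91 [161. 239. 217. 314.] 3755 [0.467 0.304 0.047] [ 0.388  0.256 -0.004] [0.555 0.38  0.058]
bottle 0.81 [200. 152. 228. 176.] 518 [0.721 0.247 0.062] [ 0.705  0.23  -0.002] [0.776 0.291 0.099]
carton 0.56 [421. 140. 473. 176.] 1822 [ 0.719 -0.282  0.043] [ 0.685 -0.357 -0.003] [ 0.772 -0.228  0.05 ]
carton 0.51 [288. 177. 362. 316.] 8480 [0.525 0.007 0.03 ] [ 0.371 -0.076 -0.004] [0.694 0.088 0.085]
```

View pics/scene0.png

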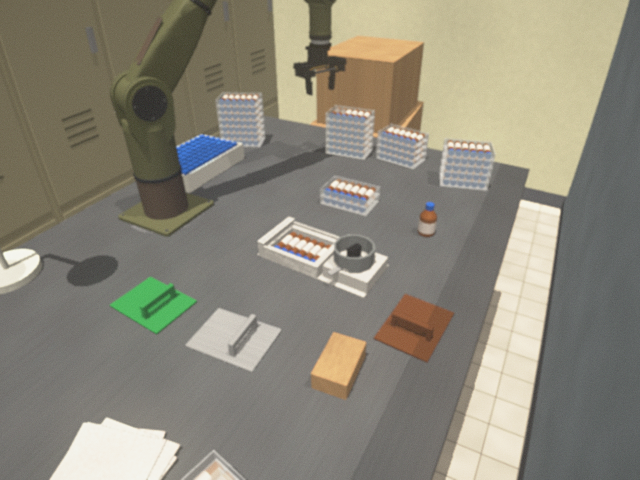

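View pics/top0.png

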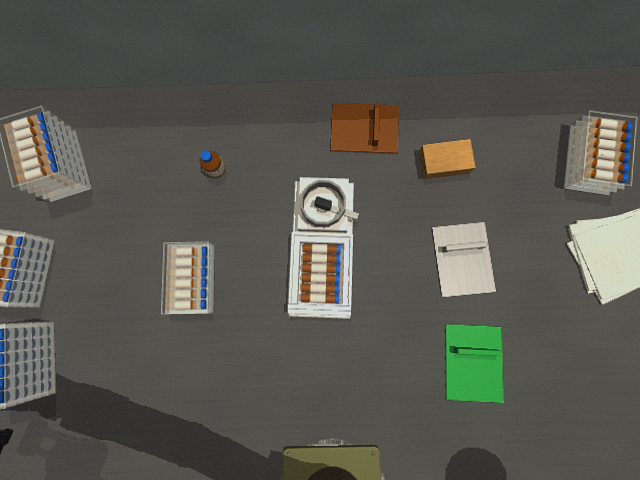

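The grey lid is at about (463,259) px in the top view, handle towards world +x. The carrier spans (288–355, 178–318), with its lip at the bottom of the picture and the latch well at (323,203). The green and brown lids are look-alikes.

```bash
python3 - <<'E'
from h import *
for n in ['top','scene']:
    p=dict(np.load(n+'0.npz')); 
    p={k:(v if v.ndim else v.item()) for k,v in p.items()}
    W=cloud(p); img=p['img'].astype(int)
    x,y,z=W[...,0],W[...,1],W[...,2]
    box=(x>.38)&(x<.60)&(y<-.22)&(y>-.40)
    bright=img.min(-1)>100
    pl=box&(z<.02)&bright
    for zz in (0.006,):
        pass
    # rays intersect z=plane for edges: use silhouette pixels projected to z=.006
    cam=-np.array(p['R']).T@p['t']
    d=W-cam; s=(0.006-cam[2])/d[...,2]; P=cam+d*s[...,None]
    m=(box&(img.min(-1)>75)).astype(np.uint8); m=cv2.morphologyEx(m,cv2.MORPH_OPEN,np.ones((3,3)))
    r=cv2.minAreaRect(P[m>0][:,:2].astype(np.float32)*1000); print(n,'lid rect',r)
    print('plane z median',np.nanmedian(z[pl]))
    h=box&(z>.034)&(z<.06); q=W[h]; print('handle n',h.sum(),np.median(q,0),'rect',cv2.minAreaRect(q[:,:2].astype(np.float32)*1000))
    # carrier
    b=(x>.33)&(x<.72)&(y>-.09)&(y<.1)
    for lo,hi in ((.028,.034),(.034,.0395),(.044,.05),(.076,.085)):
        mm=b&(z>lo)&(z<hi)&(img.min(-1)>(60 if lo<.07 else 0)); q=W[mm]
        print(lo,hi,mm.sum(),np.median(q,0).round(4),'rect',cv2.minAreaRect(q[:,:2].astype(np.float32)*1000))
    for (nm,c) in (('carrier',None),):
        mm=b&(z>.02); print('all',cv2.minAreaRect(W[mm][:,:2].astype(np.float32)*1000))
    big=cv2.resize(p['img'][160:340,260:520] if n=='top' else p['img'][200:400,160:420],None,fx=3,fy=3,interpolation=cv2.INTER_CUBIC)
    cv2.imwrite(f'pics/{n}crop.png',big[...,::-1])
E
```

```text
top lid rect ((489.2679443359375, -308.0954284667969), (178.62522888183594, 218.43701171875), 89.97550201416016)
plane z median 0.0049064390534616096
handle n 237 [ 0.51947101 -0.30921304  0.040522  ] rect ((520.049560546875, -310.45245361328125), (12.55418586730957, 91.85509490966797), 3.624021053314209)
0.028 0.034 1194 [0.5193 0.0083 0.0305] rect ((544.1780395507812, 6.858062744140625), (137.12551879882812, 288.9034423828125), 85.69549560546875)
0.034 0.0395 1865 [0.5989 0.0043 0.0365] rect ((543.3822021484375, 4.746696472167969), (142.00115966796875, 291.884521484375), 84.24951171875)
0.044 0.05 567 [0.3908 0.0126 0.0468] rect ((500.01580810546875, 7.2088165283203125), (136.52772521972656, 241.80511474609375), 85.0947265625)
0.076 0.085 437 [0.6207 0.0019 0.0791] rect ((620.8482666015625, 1.805877685546875), (97.70622253417969, 97.83719635009766), 57.35234832763672)
all ((533.5791625976562, 4.309135437011719), (145.09552001953125, 313.3085632324219), 83.23780822753906)
scene lid rect ((493.0280456542969, -312.8092041015625), (220.1295623779297, 180.86888122558594), 0.010167051106
[... 195 characters left out ...]
5)
0.028 0.034 791 [ 0.4893 -0.0052  0.0308] rect ((538.1314697265625, 3.4746551513671875), (140.80227661132812, 306.5388488769531), 85.73391723632812)
0.034 0.0395 923 [ 0.5919 -0.0313  0.0375] rect ((537.6314697265625, 4.6100006103515625), (144.4055633544922, 308.2345275878906), 85.4817886352539)
0.044 0.05 381 [ 0.399  -0.0017  0.0473] rect ((526.7210693359375, 1.6473159790039062), (140.40020751953125, 293.322021484375), 84.55803680419922)
0.076 0.085 359 [ 0.6253 -0.0027  0.0796] rect ((624.72705078125, -0.21356964111328125), (96.8433837890625, 101.15846252441406), 28.06949806213379)
all ((535.9966430664062, 2.4237899780273438), (148.71005249023438, 313.6656799316406), 83.65065002441406)
```

View pics/topcrop.png

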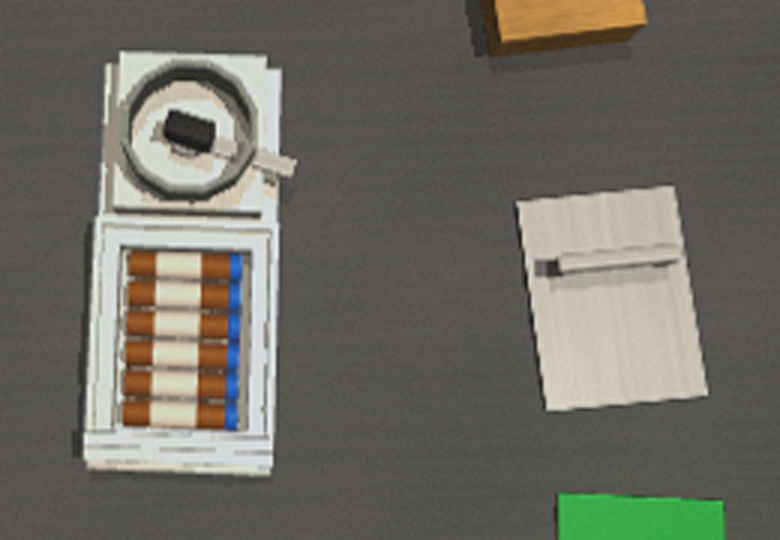

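View pics/scenecrop.png

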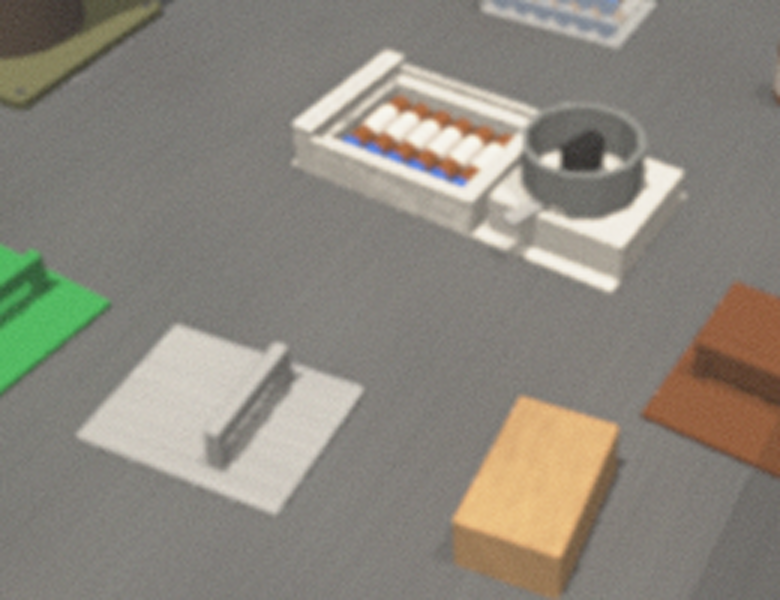

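```bash
cat >> h.py <<'E'
def load(n):
    p=dict(np.load(n)); return {k:(v if v.ndim else v.item()) for k,v in p.items()}
def ortho(p,z,x0,x1,y0,y1,s=0.0005):
    # rows: x decreasing (up = +x), cols: y decreasing (right=-y)
    X,Y=np.meshgrid(np.arange(x1,x0,-s),np.arange(y1,y0,-s),indexing='ij')
    P=np.stack([X,Y,np.full_like(X,z)],-1).reshape(-1,3)
    uv=proj(p,P).astype(np.float32).reshape(X.shape+(2,))
    return cv2.remap(p['img'],uv[...,0],uv[...,1],cv2.INTER_CUBIC)
E
python3 - <<'E'
from h import *
rows=[]
for n in ['top','scene']:
    p=load(n+'0.npz')
    # lid rect from ortho at z=.006
    o=ortho(p,.006,.38,.60,-.40,-.22); g=cv2.GaussianBlur(o.min(-1),(0,0),2)
    m=(g>110).astype(np.uint8)
    k,l,st,c=cv2.connectedComponentsWithStats(m); i=1+np.argmax(st[1:,4]); mm=(l==i).astype(np.uint8)
    cs,_=cv2.findContours(mm,cv2.RETR_EXTERNAL,cv2.CHAIN_APPROX_NONE)
    r=cv2.minAreaRect(cs[0]); print(n,r,'center',.60-r[0][1]*.0005,-.22-r[0][0]*.0005)
    o2=ortho(p,.037,.36,.72,-.1,.1,.00075); cv2.imwrite(f'pics/o_{n}.png',np.hstack([o2,ortho(p,.080,.36,.72,-.1,.1,.00075)])[...,::-1])
    cv2.drawContours(o,cs,-1,(255,0,0),1); cv2.imwrite(f'pics/l_{n}.png',o[...,::-1])
E
python3 -c "
import cv2,numpy as np
cv2.imwrite('pics/oo.png',np.hstack([cv2.imread('pics/o_top.png')]));cv2.imwrite('pics/ll.png',np.hstack([cv2.imread('pics/l_top.png'),cv2.imread('pics/l_scene.png')]))"
```

```text
top ((183.78944396972656, 212.03921508789062), (324.1245422363281, 242.42196655273438), 85.99981689453125) center 0.49398039245605463 -0.3118947219848633
scene ((180.0, 219.5), (439.0, 360.0), 90.0) center 0.49024999999999996 -0.31
```

View pics/oo.png

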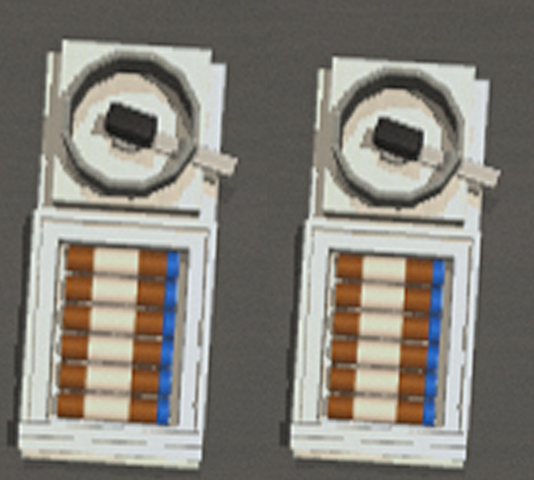

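View pics/o_scene.png

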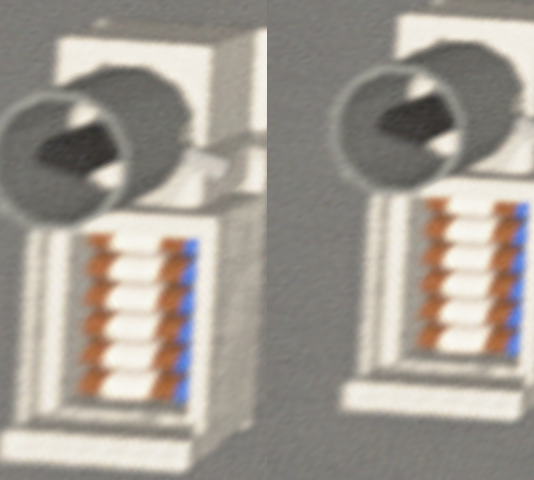

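View pics/ll.png

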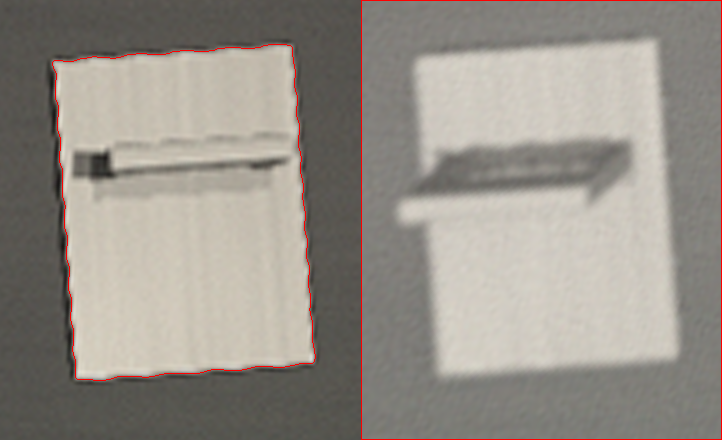

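```bash
cat > fit.py <<'E'
from h import *
from scipy.optimize import minimize
def C2W(c,P):
    x,y,a=c; P=np.atleast_2d(P); R=np.array([[np.cos(a),-np.sin(a)],[np.sin(a),np.cos(a)]])
    return np.c_[P[:,:2]@R.T+[x,y],P[:,2]]
def circ(r,z,n=120):
    t=np.linspace(0,2*np.pi,n,endpoint=False); return np.c_[150+r*np.cos(t),r*np.sin(t),np.full(n,z)]/1000
def seg(a,b,n=60):
    t=np.linspace(0,1,n)[:,None]; return (np.array(a)*(1-t)+np.array(b)*t)/1000
R37=[seg((-72,-63,37),(82,-63,37)),seg((-72,63,37),(82,63,37)),seg((82,-63,37),(82,63,37)),seg((88,-63,37),(88,63,37))]
LIP=[seg((-72,-63,47),(-72,63,47)),seg((-72,-63,42),(-72,63,42))]
if __name__=='__main__':
  for n in ['top','scene']:
    p=load(n+'0.npz'); g=cv2.GaussianBlur(p['img'].astype(np.float32).mean(-1),(0,0),0.8)
    gx=cv2.Sobel(g,cv2.CV_32F,1,0); gy=cv2.Sobel(g,cv2.CV_32F,0,1); mag=np.hypot(gx,gy)
    def samp(P):
        uv=proj(p,P).astype(np.float32); return cv2.remap(mag,uv[None,:,0],uv[None,:,1],cv2.INTER_LINEAR)[0]
    def cost(c,full=True):
        s=samp(C2W(c,circ(49,80))).mean()+samp(C2W(c,circ(44,80))).mean()
        for L in R37+LIP[:1]: s+=0.5*samp(C2W(c,L)).mean()
        return -s
    best=None
    for dx in np.arange(-8,8.1,2):
      for dy in np.arange(-8,8.1,2):
        for a in (-.1,-.075,-.05):
          c=(.621-.15*np.cos(a)+dx/1e3,.002-.15*np.sin(a)+dy/1e3,a); v=cost(c)
          if best is None or v<best[0]: best=(v,c)
    r=minimize(cost,best[1],method='Nelder-Mead',options=dict(initial_simplex=[np.array(best[1])+d for d in ([0,0,0],[.002,0,0],[0,.002,0],[0,0,.02])]))
    c=r.x; print(n,best[0],r.fun,c.round(4),C2W(c,[[.15,0,0]]).round(4))
    f=5; im=cv2.resize(p['img'],None,fx=f,fy=f,interpolation=cv2.INTER_CUBIC)
    for L,col in [(circ(49,80),(255,0,0)),(circ(44,80),(255,0,0))]+[(l,(0,200,0)) for l in R37]+[(l,(255,0,255)) for l in LIP]:
        uv=((proj(p,C2W(c,L))+.5)*f).astype(int)
        for q in uv: cv2.circle(im,tuple(map(int,q)),1,col,-1)
    im=im[170*f:325*f,275*f:375*f] if n=='top' else im[210*f:310*f,250*f:400*f]
    im=cv2.resize(im,None,fx=min(1,590/im.shape[0]),fy=min(1,590/im.shape[0])); cv2.imwrite(f'pics/fit_{n}.png',im[...,::-1])
E
python3 fit.py
```

```text
top -874.3923 -889.0966186523438 [ 0.4788  0.0171 -0.0725] [[0.6284 0.0062 0.    ]]
scene -643.76044 -646.8112182617188 [ 0.4733  0.02   -0.0707] [[0.6229 0.0094 0.    ]]
```

```bash
python3 -c "
import cv2,numpy as np
a=cv2.imread('pics/fit_top.png');b=cv2.imread('pics/fit_scene.png');print(a.shape,b.shape)
"
```

```text
(590, 381, 3) (500, 750, 3)
```

View pics/fit_top.png

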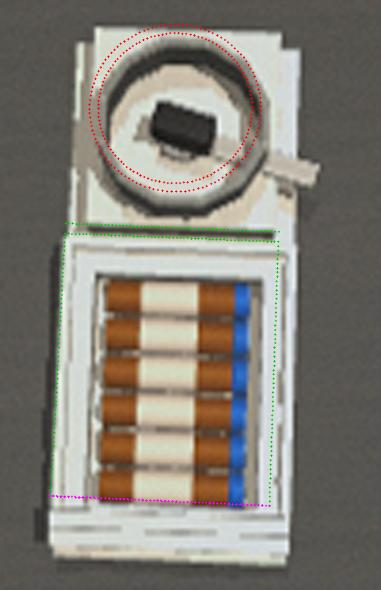

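View pics/fit_scene.png

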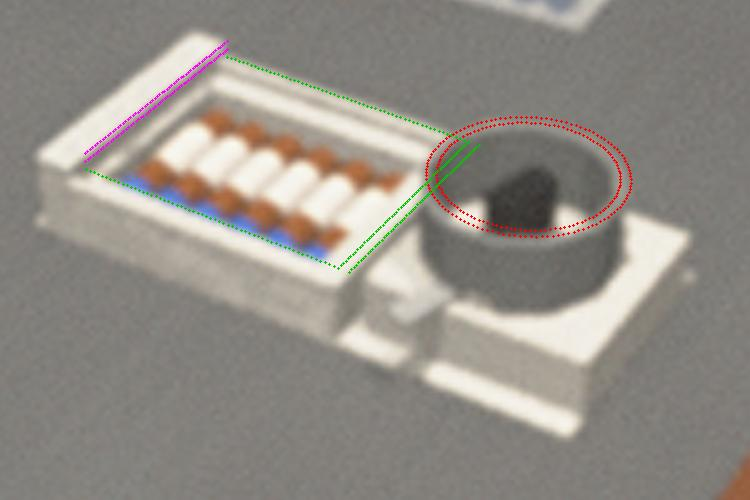

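```bash
cat > fit2.py <<'E'
from fit import *
import sys
res=[]
for n in ['top','scene']:
    p=load(n+'0.npz'); W=cloud(p)
    m=(W[...,2]>.077)&(W[...,2]<.084)&(abs(W[...,0]-.62)<.06)&(abs(W[...,1])<.06)
    q=W[m][:,:2]
    from scipy.optimize import least_squares
    r=least_squares(lambda c:np.hypot(*(q-c).T)-.0465,[.62,0],loss='soft_l1',f_scale=.003).x
    # chamfer-like: average |gradient| with directional sign on dark rim/white plate
    g=cv2.GaussianBlur(p['img'].astype(np.float32).mean(-1),(0,0),0.7)
    print(n,'rim centre depth',r.round(4),m.sum())
    c=np.array(eval(sys.argv[1])) if len(sys.argv)>1 else np.array([.4712,.0127,-.0725])
    f=5; im=cv2.resize(p['img'],None,fx=f,fy=f,interpolation=cv2.INTER_CUBIC)
    for L,col in [(circ(49,80),(255,0,0)),(circ(44,80),(255,0,0))]+[(l,(0,200,0)) for l in R37]+[(l,(255,0,255)) for l in LIP]:
        uv=((proj(p,C2W(c,L))+.5)*f).astype(int)
        for k in uv: cv2.circle(im,tuple(map(int,k)),1,col,-1)
    im=im[170*f:325*f,275*f:375*f] if n=='top' else im[210*f:310*f,250*f:400*f]
    im=cv2.resize(im,None,fx=min(1,590/im.shape[0]),fy=min(1,590/im.shape[0])); cv2.imwrite(f'pics/fit_{n}.png',im[...,::-1])
E
python3 fit2.py
```

```text
top rim centre depth [0.6208 0.0017] 384
scene rim centre depth [ 0.6244 -0.0007] 325
```

View pics/fit_top.png

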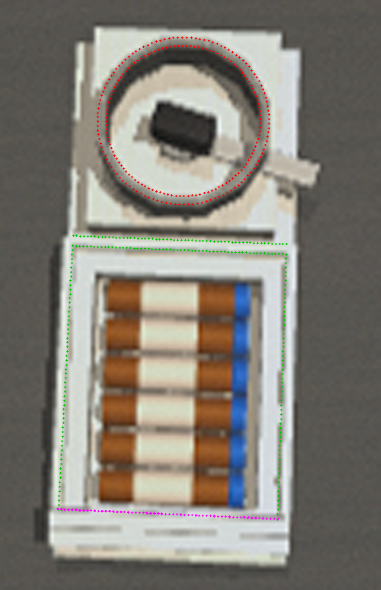

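View pics/fit_scene.png

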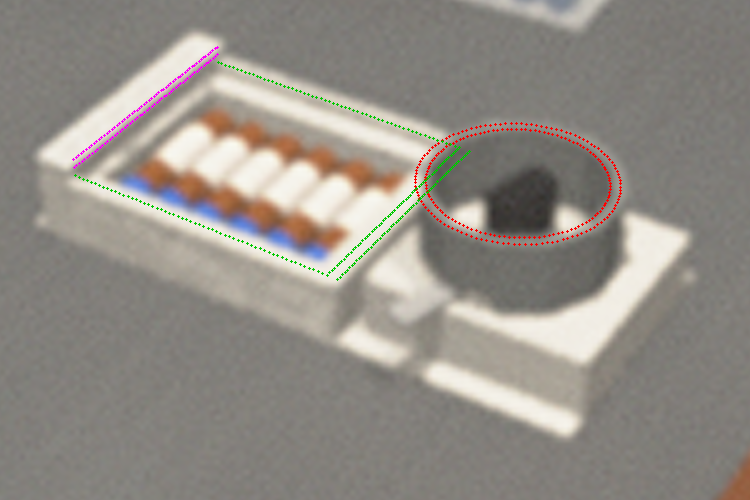

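```bash
cat >> h.py <<'E'
import json
from scipy.spatial.transform import Rotation as Rn
def yaw():
    R=Rn.from_quat(get_state()['eef_rot']).as_matrix(); return np.arctan2(R[1,1],R[0,1]),R
def status():
    s=get_state(); a,R=yaw(); print('t',round(s['clock'],2),'pos',s['tool_pos'].round(4),'jaw yaw',round(a,4),'zaxis',R[:,2].round(3),'F',s['contact_force'].round(2),'M',s['moment'].round(3),'open mm',round(s['opening']*88,2),'q7',round(s['q'][6],2))
def plan(wps,step=45,start=None,a=None):
    # translations in present tool axes; rows
    s=get_state(); a0,R=yaw()
    if a is not None:
        y=np.array([np.cos(a),np.sin(a),0]); z=np.array([0,0,-1.]); R=np.stack([np.cross(y,z),y,z],1)
    p=np.array(s['tool_pos'] if start is None else start); rows=[]
    for w in wps:
        d=R.T@(np.array(w)-p)*1000; n=max(1,int(np.ceil(np.linalg.norm(d)/step)))
        print(n,'x',(d/n).round(1)); p=np.array(w)
def toyaw(t):
    a,_=yaw(); d=(t-a+np.pi/2)%np.pi-np.pi/2; print('turn total',round(-d,4),'(tool +)')
E
python3 -c "
from h import *
status(); plan([[.48,.25,.24],[.50,-.15,.20],[.520,-.311,.12]]); toyaw(.07)"
```

```text
t 0.8 pos [0.216  0.5865 0.2388] jaw yaw 1.218 zaxis [ 0.  0. -1.] F [-0.51 -0.   -0.36] M [-0.024 -0.016  0.012] open mm 88.16 q7 -0.22
10 x [-36.4 -22.5  -0.1]
9 x [-17.4 -40.9   4.4]
5 x [-14.9 -28.8  16. ]
turn total 1.148 (tool +)
```

Call:
send_rows([
  {"dx":-36,"dy":-22,"grip":0.4},
  {"dx":-36,"dy":-22,"grip":0.4},
  {"dx":-36,"dy":-22,"grip":0.4},
  {"dx":-36,"dy":-22,"grip":0.4},
  {"dx":-36,"dy":-22,"grip":0.4},
  {"dx":-36,"dy":-22,"grip":0.4},
  {"dx":-36,"dy":-22,"grip":0.4},
  {"dx":-36,"dy":-22,"grip":0.4},
  {"dx":-36,"dy":-22,"grip":0.4},
  {"dx":-36,"dy":-22,"grip":0.4},
  {"dx":-17,"dy":-41,"dz":4},
  {"dx":-17,"dy":-41,"dz":4},
  {"dx":-17,"dy":-41,"dz":4},
  {"dx":-17,"dy":-41,"dz":4},
  {"dx":-17,"dy":-41,"dz":4},
  {"dx":-17,"dy":-41,"dz":4},
  {"dx":-17,"dy":-41,"dz":4},
  {"dx":-17,"dy":-41,"dz":4},
  {"dx":-17,"dy":-41,"dz":4},
])

```text
schema error: expected keys grip, dx, dy, dz, turn
```

Call:
send_rows([
  {"turn":0.145},
  {"turn":0.145},
  {"turn":0.145},
  {"turn":0.145},
  {"turn":0.145},
  {"turn":0.145},
  {"turn":0.145},
  {"turn":0.133},
  {},
])

```text
schema error: expected keys grip, dx, dy, dz, turn
```

```bash
python3 -c "
from h import *
status(); toyaw(.07); plan([[.520,-.311,.09]],40)"
```

```text
t 0.8 pos [0.216  0.5865 0.2388] jaw yaw 1.218 zaxis [ 0.  0. -1.] F [-0.51 -0.   -0.36] M [-0.024 -0.016  0.012] open mm 88.16 q7 -0.22
turn total 1.148 (tool +)
24 x [-24.8 -30.7   6.2]
```

All keys are needed in every row.

Call:
send_rows([
  {"dx":-36,"dy":-22,"dz":0,"turn":0,"grip":0.4},
  {"dx":-36,"dy":-22,"dz":0,"turn":0,"grip":0.4},
  {"dx":-36,"dy":-22,"dz":0,"turn":0,"grip":0.4},
  {"dx":-36,"dy":-22,"dz":0,"turn":0,"grip":0.4},
  {"dx":-36,"dy":-22,"dz":0,"turn":0,"grip":0.4},
  {"dx":-36,"dy":-22,"dz":0,"turn":0,"grip":0.4},
  {"dx":-36,"dy":-22,"dz":0,"turn":0,"grip":0.4},
  {"dx":-36,"dy":-22,"dz":0,"turn":0,"grip":0.4},
  {"dx":-36,"dy":-22,"dz":0,"turn":0,"grip":0.4},
  {"dx":-36,"dy":-22,"dz":0,"turn":0,"grip":0.4},
  {"dx":-17,"dy":-41,"dz":4,"turn":0,"grip":0.4},
  {"dx":-17,"dy":-41,"dz":4,"turn":0,"grip":0.4},
  {"dx":-17,"dy":-41,"dz":4,"turn":0,"grip":0.4},
  {"dx":-17,"dy":-41,"dz":4,"turn":0,"grip":0.4},
  {"dx":-17,"dy":-41,"dz":4,"turn":0,"grip":0.4},
  {"dx":-17,"dy":-41,"dz":4,"turn":0,"grip":0.4},
  {"dx":-17,"dy":-41,"dz":4,"turn":0,"grip":0.4},
  {"dx":-17,"dy":-41,"dz":4,"turn":0,"grip":0.4},
  {"dx":-17,"dy":-41,"dz":4,"turn":0,"grip":0.4},
])

```text
clock: 2.7
tool_pos: [0.4939, -0.1453, 0.2027]
eef_rot: [0.175, 0.984, 0.0, 0.0]
contact_force: [0.4, -0.3, 0.1]
opening: 0.398
```

Call:
send_rows([
  {"dx":0,"dy":0,"dz":0,"turn":0.145,"grip":0.4},
  {"dx":0,"dy":0,"dz":0,"turn":0.145,"grip":0.4},
  {"dx":0,"dy":0,"dz":0,"turn":0.145,"grip":0.4},
  {"dx":0,"dy":0,"dz":0,"turn":0.145,"grip":0.4},
  {"dx":0,"dy":0,"dz":0,"turn":0.145,"grip":0.4},
  {"dx":0,"dy":0,"dz":0,"turn":0.145,"grip":0.4},
  {"dx":0,"dy":0,"dz":0,"turn":0.145,"grip":0.4},
  {"dx":0,"dy":0,"dz":0,"turn":0.133,"grip":0.4},
  {"dx":0,"dy":0,"dz":0,"turn":0,"grip":0.4},
])

```text
clock: 3.6
tool_pos: [0.4941, -0.1433, 0.2028]
eef_rot: [0.682, 0.731, -0.0, 0.0]
contact_force: [0.6, 0.3, 0.6]
opening: 0.401
```

```bash
python3 -c "
from h import *
status(); toyaw(.07); plan([[.520,-.311,.09]],40)"
```

```text
t 3.6 pos [ 0.4941 -0.1433  0.2028] jaw yaw 0.0699 zaxis [ 0. -0. -1.] F [0.58 0.28 0.59] M [-0.126  0.086  0.018] open mm 35.28 q7 0.32
turn total -0.0001 (tool +)
6 x [-28.2   2.3  18.8]
```

Call:
send_rows([
  {"dx":-28,"dy":2,"dz":19,"turn":0,"grip":0.4},
  {"dx":-28,"dy":2,"dz":19,"turn":0,"grip":0.4},
  {"dx":-28,"dy":2,"dz":19,"turn":0,"grip":0.4},
  {"dx":-28,"dy":2,"dz":19,"turn":0,"grip":0.4},
  {"dx":-28,"dy":2,"dz":19,"turn":0,"grip":0.4},
  {"dx":-28,"dy":3,"dz":19,"turn":0,"grip":0.4},
  {"dx":0,"dy":0,"dz":15,"turn":0,"grip":0.4},
  {"dx":0,"dy":0,"dz":0,"turn":0,"grip":0.4},
])

```text
clock: 4.4
tool_pos: [0.517, -0.3095, 0.0716]
eef_rot: [0.682, 0.732, -0.0, -0.002]
contact_force: [0.0, 1.1, -0.0]
opening: 0.398
```

```bash
python3 -c "
from h import *
status(); plan([[.520,-.311,.016]],20)
p=snapshot('scene');save(p,'s1');im=cv2.resize(p['img'][240:400,150:360],None,fx=3.5,fy=3.5);cv2.imwrite('pics/s1c.png',im[...,::-1])
p=snapshot('top');save(p,'t1');s=get_state()
print(proj(p,s['tool_pos']))
im=cv2.resize(p['img'][200:320,400:520],None,fx=4.5,fy=4.5);cv2.imwrite('pics/t1c.png',im[...,::-1])
"
```

```text
t 4.4 pos [ 0.517  -0.3095  0.0716] jaw yaw 0.0711 zaxis [-0.003  0.003 -1.   ] F [ 0.04  1.1  -0.04] M [-0.019  0.118  0.005] open mm 35.02 q7 0.54
3 x [-0.6  1.  18.5]
[[469.93918394 243.5540786 ]]
```

View pics/s1c.png

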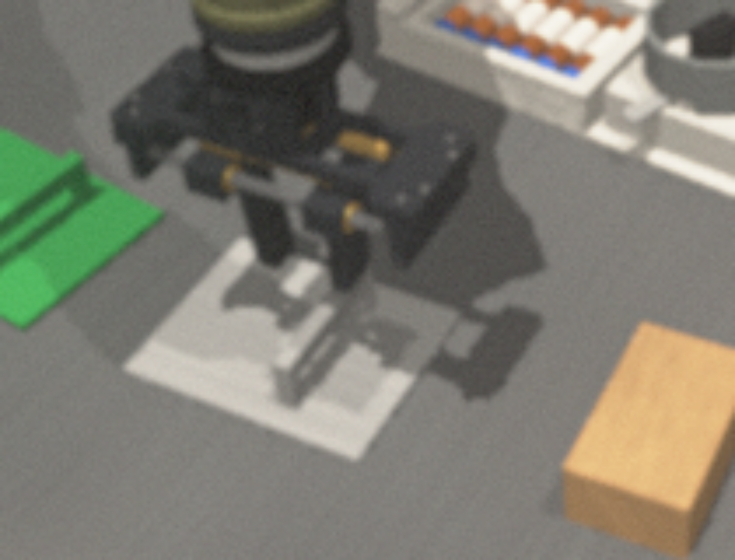

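View pics/t1c.png

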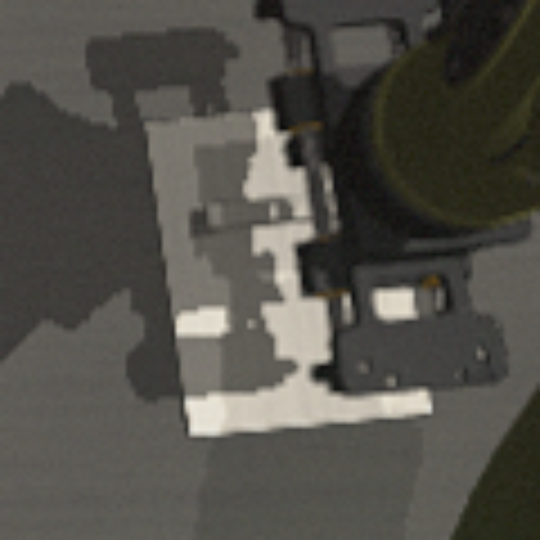

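The jaws straddle the bar in line with it, with the fingers on either side in both views. I'll descend and grip.

Call:
send_rows([
  {"dx":-1,"dy":1,"dz":15,"turn":0,"grip":0.4},
  {"dx":-1,"dy":1,"dz":15,"turn":0,"grip":0.4},
  {"dx":0,"dy":1,"dz":15,"turn":0,"grip":0.4},
  {"dx":0,"dy":0,"dz":10,"turn":0,"grip":0.4},
  {"dx":0,"dy":0,"dz":0,"turn":0,"grip":0.4},
  {"dx":0,"dy":0,"dz":0,"turn":0,"grip":0.4},
])

```text
clock: 5.1
tool_pos: [0.5215, -0.3118, 0.0183]
eef_rot: [0.682, 0.731, -0.0, -0.0]
contact_force: [0.5, -0.1, -0.1]
opening: 0.399
```

Call:
send_rows([
  {"dx":0,"dy":0,"dz":0,"turn":0,"grip":0},
  {"dx":0,"dy":0,"dz":0,"turn":0,"grip":0},
  {"dx":0,"dy":0,"dz":0,"turn":0,"grip":0},
  {"dx":0,"dy":0,"dz":0,"turn":0,"grip":0},
  {"dx":0,"dy":0,"dz":0,"turn":0,"grip":0},
  {"dx":0,"dy":0,"dz":0,"turn":0,"grip":0},
], force=40)

```text
clock: 5.7
tool_pos: [0.5213, -0.3121, 0.0192]
eef_rot: [0.682, 0.731, -0.0, -0.0]
contact_force: [-2.5, 0.8, 5.9]
opening: 0.132
```

```bash
python3 -c "
from h import *
status()"
```

```text
t 5.7 pos [ 0.5213 -0.3121  0.0192] jaw yaw 0.0698 zaxis [-0. -0. -1.] F [-2.46  0.84  5.88] M [ 0.014  0.602 -0.017] open mm 11.6 q7 0.54
```

Call:
send_rows([
  {"dx":0,"dy":0,"dz":-3,"turn":0,"grip":0},
  {"dx":0,"dy":0,"dz":-5,"turn":0,"grip":0},
  {"dx":0,"dy":0,"dz":-10,"turn":0,"grip":0},
  {"dx":0,"dy":0,"dz":-15,"turn":0,"grip":0},
  {"dx":0,"dy":0,"dz":-15,"turn":0,"grip":0},
  {"dx":0,"dy":0,"dz":-15,"turn":0,"grip":0},
  {"dx":0,"dy":0,"dz":-15,"turn":0,"grip":0},
  {"dx":0,"dy":0,"dz":-12,"turn":0,"grip":0},
  {"dx":0,"dy":0,"dz":0,"turn":0,"grip":0},
  {"dx":0,"dy":0,"dz":0,"turn":0,"grip":0},
])

```text
clock: 6.7
tool_pos: [0.5217, -0.3118, 0.1089]
eef_rot: [0.682, 0.731, 0.0, 0.0]
contact_force: [-1.2, 0.7, -8.5]
opening: 0.133
```

```bash
python3 -c "
from h import *
status(); 
p=snapshot('scene');save(p,'s2');im=cv2.resize(p['img'][200:400,130:380],None,fx=3,fy=3);cv2.imwrite('pics/s2c.png',im[...,::-1])
"
```

```text
t 6.7 pos [ 0.5217 -0.3118  0.1089] jaw yaw 0.0701 zaxis [ 0.  0. -1.] F [-1.19  0.71 -8.53] M [-0.045 -0.073  0.006] open mm 11.68 q7 0.54
```

View pics/s2c.png

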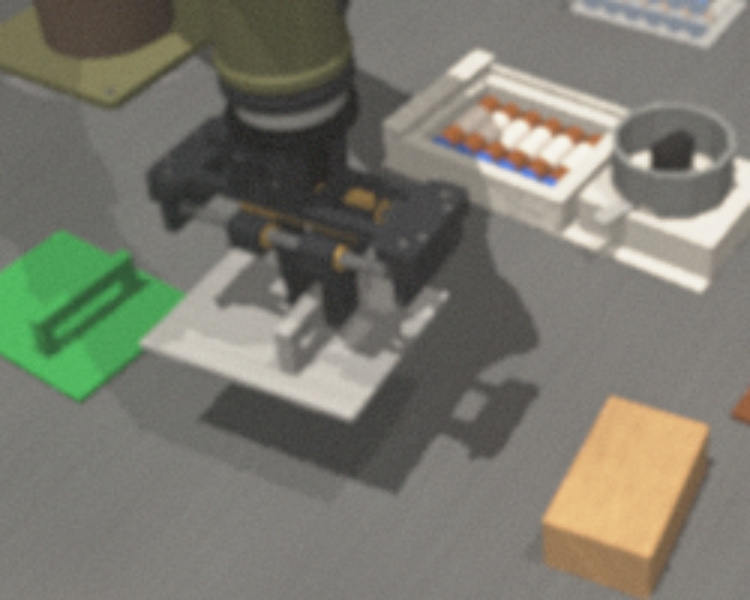

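```bash
cat >> h.py <<'E'
def lidtilt(p,lyaw,verbose=True):
    # plane fit of bright grey points near the lid below the gripper
    s=get_state(); W=cloud(p); T=s['tool_pos']; img=p['img'].astype(int)
    R=np.array([[np.cos(lyaw),np.sin(lyaw)],[-np.sin(lyaw),np.cos(lyaw)]])
    L=(W[...,:2]-T[:2])@R.T; h=W[...,2]-T[2]
    m=(abs(L[...,1])<.058)&(L[...,0]>-.105)&(L[...,0]<.055)&(h<-.0)&(h>-.07)&(img.max(-1)-img.min(-1)<40)&(img.min(-1)>90)
    m&=~((abs(L[...,0])<.03)); 
    x,y,z=L[m][:,0],L[m][:,1],h[m]
    A=np.c_[x,y,np.ones_like(x)]; w=np.ones_like(z,bool)
    for _ in range(10):
        c=np.linalg.lstsq(A[w],z[w],rcond=None)[0]; r=z-A@c; w=abs(r)<max(.003,1.5*np.median(abs(r)))
    print('tilt about y (x-slope)',np.arctan(c[0]).round(3),'yslope',c[1].round(3),'lid top at tool',c[2].round(4),'n',w.sum(),m.sum(),'res',np.std(r[w]).round(4))
    return c
E
python3 -c "
from h import *
for n in ('scene','top'):
  p=snapshot(n); lidtilt(p,.07)
"
```

```text
tilt about y (x-slope) 0.015 yslope 0.008 lid top at tool -0.0115 n 1680 1701 res 0.001
tilt about y (x-slope) 0.013 yslope 0.007 lid top at tool -0.0142 n 1031 1125 res 0.0014
```

Call:
send_rows([
  {"dx":0,"dy":0,"dz":15,"turn":0,"grip":0},
  {"dx":0,"dy":0,"dz":15,"turn":0,"grip":0},
  {"dx":0,"dy":0,"dz":5,"turn":0,"grip":0},
  {"dx":0,"dy":0,"dz":0,"turn":0,"grip":0},
], force=26)

```text
clock: 7.25
tool_pos: [0.5204, -0.3111, 0.0716]
eef_rot: [0.682, 0.731, -0.0, -0.002]
contact_force: [-0.9, -0.8, -8.0]
opening: 0.132
```

```bash
python3 -c "
from h import *
status(); 
p=snapshot('scene'); lidtilt(p,.07)
"
```

```text
t 7.25 pos [ 0.5204 -0.3111  0.0716] jaw yaw 0.0702 zaxis [-0.003  0.002 -1.   ] F [-0.89 -0.77 -8.02] M [-0.054 -0.256 -0.002] open mm 11.66 q7 0.54
tilt about y (x-slope) 0.015 yslope 0.013 lid top at tool -0.0129 n 1623 1699 res 0.0011
```

Call:
send_rows([
  {"dx":0,"dy":0,"dz":0,"turn":0,"grip":0},
  {"dx":0,"dy":0,"dz":0,"turn":0,"grip":0},
  {"dx":0,"dy":0,"dz":0,"turn":0,"grip":0},
], force=20)

```text
clock: 7.6
tool_pos: [0.522, -0.3121, 0.0742]
eef_rot: [0.682, 0.731, 0.0, 0.0]
contact_force: [-0.2, 0.2, -8.8]
opening: 0.133
```

```bash
python3 -c "
from h import *
status(); 
p=snapshot('scene'); lidtilt(p,.07)
"
```

```text
t 7.6 pos [ 0.522  -0.3121  0.0742] jaw yaw 0.07 zaxis [ 0.001 -0.    -1.   ] F [-0.24  0.18 -8.8 ] M [-0.076 -0.121 -0.038] open mm 11.67 q7 0.54
tilt about y (x-slope) 0.018 yslope 0.011 lid top at tool -0.0119 n 1606 1628 res 0.0011
```

Call:
send_rows([
  {"dx":0,"dy":0,"dz":0,"turn":0,"grip":0},
  {"dx":0,"dy":0,"dz":0,"turn":0,"grip":0},
], force=15)

```text
clock: 7.85
tool_pos: [0.5217, -0.3119, 0.0738]
eef_rot: [0.682, 0.731, 0.0, 0.0]
contact_force: [-0.2, -0.0, -8.5]
opening: 0.137
```

```bash
python3 -c "
from h import *
status(); 
p=snapshot('scene'); lidtilt(p,.07)
"
```

```text
t 7.85 pos [ 0.5217 -0.3119  0.0738] jaw yaw 0.07 zaxis [ 0. -0. -1.] F [-0.18 -0.05 -8.51] M [-0.063 -0.06   0.009] open mm 12.07 q7 0.54
tilt about y (x-slope) 0.02 yslope 0.011 lid top at tool -0.0119 n 1607 1629 res 0.0011
```

Call:
send_rows([
  {"dx":0,"dy":0,"dz":0,"turn":0,"grip":0},
  {"dx":0,"dy":0,"dz":0,"turn":0,"grip":0},
], force=12)

```text
clock: 8.1
tool_pos: [0.5218, -0.3119, 0.0737]
eef_rot: [0.682, 0.731, 0.0, 0.0]
contact_force: [-1.0, 0.6, -8.4]
opening: 0.134
```

```bash
python3 -c "
from h import *
status(); 
p=snapshot('scene'); lidtilt(p,.07)
"
```

```text
t 8.1 pos [ 0.5218 -0.3119  0.0737] jaw yaw 0.0701 zaxis [ 0.  0. -1.] F [-1.03  0.56 -8.43] M [-0.061 -0.068  0.047] open mm 11.82 q7 0.54
tilt about y (x-slope) 0.05 yslope 0.013 lid top at tool -0.0122 n 1559 1579 res 0.001
```

Call:
send_rows([
  {"dx":0,"dy":0,"dz":0,"turn":0,"grip":0},
  {"dx":0,"dy":0,"dz":0,"turn":0,"grip":0},
], force=11)

```text
clock: 8.35
tool_pos: [0.5217, -0.3119, 0.0737]
eef_rot: [0.682, 0.731, 0.0, -0.0]
contact_force: [0.4, 0.7, -8.3]
opening: 0.134
```

```bash
python3 -c "
from h import *
status(); 
p=snapshot('scene'); lidtilt(p,.07)
"
```

```text
t 8.35 pos [ 0.5217 -0.3119  0.0737] jaw yaw 0.07 zaxis [-0.  0. -1.] F [ 0.37  0.7  -8.26] M [-0.071 -0.103 -0.015] open mm 11.78 q7 0.54
tilt about y (x-slope) 0.054 yslope 0.013 lid top at tool -0.0121 n 1566 1589 res 0.001
```

Call:
send_rows([
  {"dx":0,"dy":0,"dz":0,"turn":0,"grip":0},
], force=10)

```text
clock: 8.5
tool_pos: [0.5217, -0.3119, 0.0737]
eef_rot: [0.682, 0.731, 0.0, -0.0]
contact_force: [0.3, -0.1, -8.3]
opening: 0.142
```

```bash
python3 -c "
from h import *
status(); 
p=snapshot('scene'); lidtilt(p,.07)
"
```

```text
t 8.5 pos [ 0.5217 -0.3119  0.0737] jaw yaw 0.0701 zaxis [-0.  0. -1.] F [ 0.29 -0.12 -8.26] M [-0.038 -0.116 -0.006] open mm 12.5 q7 0.54
tilt about y (x-slope) 0.079 yslope 0.013 lid top at tool -0.0124 n 1537 1545 res 0.001
```

Call:
send_rows([
  {"dx":0,"dy":0,"dz":0,"turn":0,"grip":0},
], force=9)

```text
clock: 8.65
tool_pos: [0.5217, -0.3119, 0.0737]
eef_rot: [0.682, 0.731, 0.0, 0.0]
contact_force: [-0.8, 0.3, -8.3]
opening: 0.145
```

```bash
python3 -c "
from h import *
status(); 
p=snapshot('scene'); lidtilt(p,.07)
"
```

```text
t 8.65 pos [ 0.5217 -0.3119  0.0737] jaw yaw 0.07 zaxis [ 0.  0. -1.] F [-0.78  0.3  -8.3 ] M [-0.047 -0.122  0.038] open mm 12.78 q7 0.54
tilt about y (x-slope) 0.134 yslope 0.013 lid top at tool -0.0128 n 1452 1465 res 0.001
```

Call:
send_rows([
  {"dx":0,"dy":0,"dz":0,"turn":0,"grip":0},
], force=8)

```text
clock: 8.8
tool_pos: [0.5217, -0.3119, 0.0737]
eef_rot: [0.682, 0.731, 0.0, -0.0]
contact_force: [0.4, 0.4, -9.0]
opening: 0.149
```

```bash
python3 -c "
from h import *
status(); 
p=snapshot('scene'); lidtilt(p,.07)
"
```

```text
t 8.8 pos [ 0.5217 -0.3119  0.0737] jaw yaw 0.07 zaxis [-0.  0. -1.] F [ 0.4   0.39 -9.01] M [-0.025 -0.061  0.045] open mm 13.11 q7 0.54
tilt about y (x-slope) 0.137 yslope 0.014 lid top at tool -0.0128 n 1440 1458 res 0.001
```

Call:
send_rows([
  {"dx":0,"dy":0,"dz":0,"turn":0,"grip":0},
], force=7)

```text
clock: 8.95
tool_pos: [0.5216, -0.3119, 0.0737]
eef_rot: [0.682, 0.731, -0.0, -0.0]
contact_force: [-0.6, -0.5, -7.8]
opening: 0.152
```

```bash
python3 -c "
from h import *
status(); 
p=snapshot('scene'); lidtilt(p,.07)
"
```

```text
t 8.95 pos [ 0.5216 -0.3119  0.0737] jaw yaw 0.07 zaxis [-0.  0. -1.] F [-0.65 -0.54 -7.84] M [-0.052 -0.071 -0.005] open mm 13.4 q7 0.54
tilt about y (x-slope) 0.165 yslope 0.013 lid top at tool -0.0133 n 1390 1404 res 0.001
```

Call:
send_rows([
  {"dx":0,"dy":0,"dz":0,"turn":0,"grip":0},
], force=6)

```text
clock: 9.1
tool_pos: [0.5216, -0.3119, 0.0737]
eef_rot: [0.682, 0.731, -0.0, -0.0]
contact_force: [0.8, -0.0, -8.0]
opening: 0.17
```

```bash
python3 -c "
from h import *
status(); 
p=snapshot('scene'); lidtilt(p,.07)
"
```

```text
t 9.1 pos [ 0.5216 -0.3119  0.0737] jaw yaw 0.07 zaxis [-0.  0. -1.] F [ 0.78 -0.03 -8.05] M [-0.07  -0.03  -0.003] open mm 15.0 q7 0.54
tilt about y (x-slope) 0.289 yslope 0.011 lid top at tool -0.0152 n 1062 1071 res 0.0009
```

Call:
send_rows([
  {"dx":0,"dy":0,"dz":0,"turn":0,"grip":0},
  {"dx":0,"dy":0,"dz":-2,"turn":0,"grip":0},
  {"dx":0,"dy":0,"dz":-4,"turn":0,"grip":0},
], force=10)

```text
clock: 9.45
tool_pos: [0.5214, -0.3117, 0.0796]
eef_rot: [0.682, 0.731, -0.0, -0.0]
contact_force: [-0.4, -0.2, -7.1]
opening: 0.172
```

```bash
python3 -c "
from h import *
status(); 
p=snapshot('scene'); lidtilt(p,.07);save(p,'s3');im=cv2.resize(p['img'][200:400,130:380],None,fx=3,fy=3);cv2.imwrite('pics/s3c.png',im[...,::-1])
"
```

```text
t 9.45 pos [ 0.5214 -0.3117  0.0796] jaw yaw 0.07 zaxis [-0.001  0.    -1.   ] F [-0.39 -0.23 -7.12] M [-0.054 -0.001  0.015] open mm 15.13 q7 0.54
tilt about y (x-slope) 0.324 yslope 0.012 lid top at tool -0.0165 n 979 981 res 0.0009
```

View pics/s3c.png

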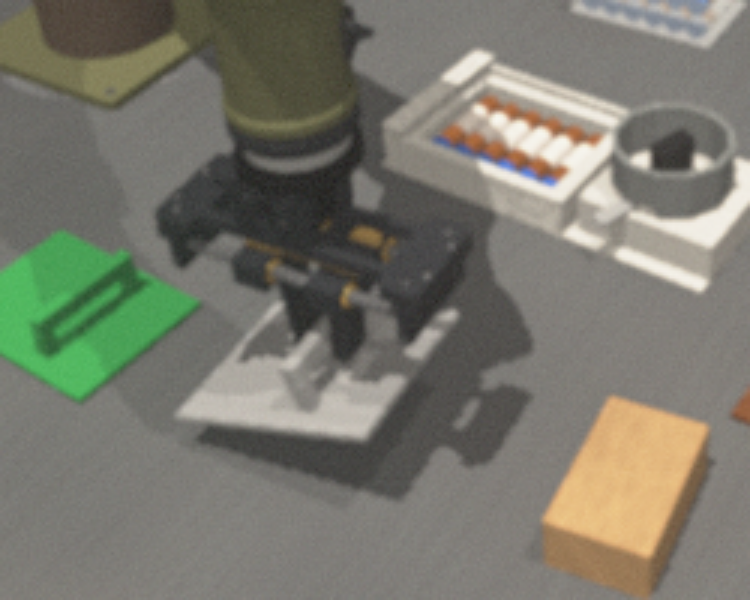

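Call:
send_rows([
  {"dx":0,"dy":0,"dz":-2,"turn":0,"grip":0},
  {"dx":0,"dy":0,"dz":-5,"turn":0,"grip":0},
  {"dx":0,"dy":0,"dz":-8,"turn":0,"grip":0},
  {"dx":0,"dy":0,"dz":-10,"turn":0,"grip":0},
  {"dx":0,"dy":0,"dz":-10,"turn":0.04,"grip":0},
  {"dx":0,"dy":0,"dz":-8,"turn":0.04,"grip":0},
  {"dx":0,"dy":0,"dz":-4,"turn":0.04,"grip":0},
  {"dx":0,"dy":0,"dz":0,"turn":0.0225,"grip":0},
  {"dx":0,"dy":0,"dz":0,"turn":0,"grip":0},
], force=14)

```text
clock: 10.4
tool_pos: [0.5216, -0.3116, 0.1265]
eef_rot: [0.732, 0.681, -0.0, -0.0]
contact_force: [0.3, 0.1, -8.0]
opening: 0.174
```

```bash
python3 -c "
from h import *
from fit import C2W
status(); 
p=snapshot('scene'); lidtilt(p,-.0725)
t=C2W((.473,.0115,-.0725),[[.025,-.0012,.126]])[0]; print(t); plan([t],20)
"
```

```text
t 10.4 pos [ 0.5216 -0.3116  0.1265] jaw yaw -0.0731 zaxis [-0.  0. -1.] F [ 0.3   0.12 -7.96] M [-0.033  0.02   0.018] open mm 15.32 q7 0.45
tilt about y (x-slope) 0.312 yslope 0.005 lid top at tool -0.0156 n 851 852 res 0.0008
[0.4978474  0.00849224 0.126     ]
17 x [18.7 -2.7  0. ]
```

Call:
send_rows([
  {"dx":5,"dy":0,"dz":0,"turn":0,"grip":0},
  {"dx":10,"dy":-2,"dz":0,"turn":0,"grip":0},
  {"dx":16,"dy":-3,"dz":0,"turn":0,"grip":0},
  {"dx":20,"dy":-3,"dz":0,"turn":0,"grip":0},
  {"dx":23,"dy":-3,"dz":0,"turn":0,"grip":0},
  {"dx":23,"dy":-3,"dz":0,"turn":0,"grip":0},
  {"dx":23,"dy":-3,"dz":0,"turn":0,"grip":0},
  {"dx":23,"dy":-3,"dz":0,"turn":0,"grip":0},
  {"dx":23,"dy":-3,"dz":0,"turn":0,"grip":0},
  {"dx":23,"dy":-3,"dz":0,"turn":0,"grip":0},
  {"dx":23,"dy":-3,"dz":0,"turn":0,"grip":0},
  {"dx":23,"dy":-3,"dz":0,"turn":0,"grip":0},
  {"dx":23,"dy":-3,"dz":0,"turn":0,"grip":0},
  {"dx":23,"dy":-3,"dz":0,"turn":0,"grip":0},
  {"dx":18,"dy":-3,"dz":0,"turn":0,"grip":0},
  {"dx":13,"dy":-3,"dz":0,"turn":0,"grip":0},
  {"dx":7,"dy":-3,"dz":0,"turn":0,"grip":0},
  {"dx":0,"dy":0,"dz":0,"turn":0,"grip":0},
  {"dx":0,"dy":0,"dz":0,"turn":0,"grip":0},
])

```text
clock: 12.35
tool_pos: [0.498, 0.0087, 0.1268]
eef_rot: [0.733, 0.681, -0.0, 0.0]
contact_force: [0.3, -0.4, -8.7]
opening: 0.169
```

```bash
python3 -c "
from h import *
from fit import C2W
status(); 
t=C2W((.473,.0115,-.0725),[[.025,-.0012,.126]])[0]; print(t); plan([t],20)
p=snapshot('scene'); lidtilt(p,-.0725);np.savez('s4.npz',**p);im=cv2.resize(p['img'][150:310,230:430],None,fx=3.7,fy=3.7);cv2.imwrite('pics/s4c.png',im[...,::-1])
p=snapshot('top'); lidtilt(p,-.0725);np.savez('t4.npz',**p);im=cv2.resize(p['img'][170:330,260:400],None,fx=3.7,fy=3.7);cv2.imwrite('pics/t4c.png',im[...,::-1])
"
```

```text
t 12.35 pos [0.498  0.0087 0.1268] jaw yaw -0.0734 zaxis [ 0.    -0.001 -1.   ] F [ 0.25 -0.39 -8.66] M [-0.199 -0.093  0.044] open mm 14.87 q7 0.02
[0.4978474  0.00849224 0.126     ]
1 x [-0.2 -0.1  0.8]
tilt about y (x-slope) 0.315 yslope -0.009 lid top at tool -0.0165 n 473 476 res 0.0008
tilt about y (x-slope) -0.612 yslope 21.535 lid top at tool 1.2643 n 5 5 res 0.0
```

View pics/s4c.png

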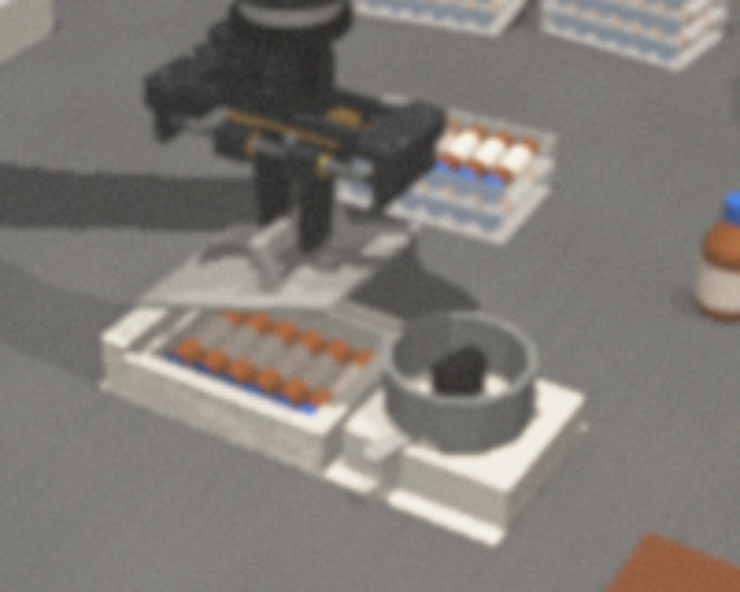

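View pics/t4c.png

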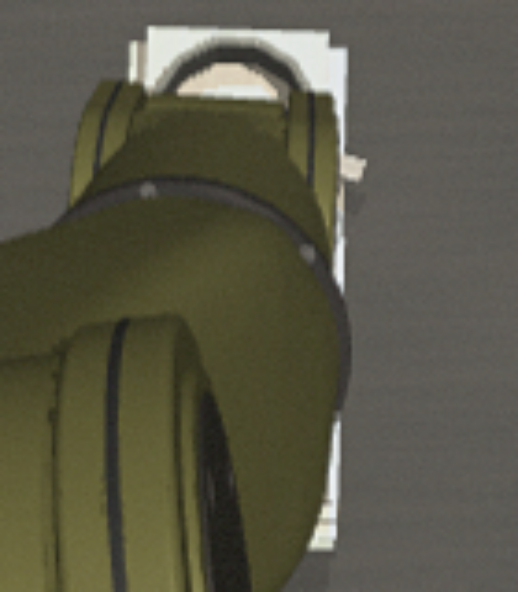

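```bash
cat > ov.py <<'E'
from fit import *
def lidmodel(T,a,th,bz,oy=0,ox=0):
    ex=np.array([np.cos(a),np.sin(a),0]); ey=np.array([-np.sin(a),np.cos(a),0]); ez=np.array([0,0,1.])
    X=np.cos(th)*ex+np.sin(th)*ez; Z=-np.sin(th)*ex+np.cos(th)*ez
    B=np.array(T)+ox*ex+oy*ey+bz*ez
    f=lambda P:B+np.atleast_2d(P)@np.stack([X,ey,Z])   # rel to handle centre
    return f
def lidlines(f):
    c=[(-105,-60,-28),(55,-60,-28),(55,60,-28),(-105,60,-28)]
    L=[f(seg(c[i],c[(i+1)%4])) for i in range(4)]
    L+= [f(seg((-105,-60,-34),(55,-60,-34))),f(seg((-6,-45,8),(-6,45,8))),f(seg((6,-45,8),(6,45,8)))]
    return L
def draw(p,Ls,name,win,f=5,out=4):
    im=cv2.resize(p['img'],None,fx=f,fy=f,interpolation=cv2.INTER_CUBIC)
    for L,col in Ls:
        for k in ((proj(p,L)+.5)*f).astype(int): cv2.circle(im,tuple(map(int,k)),1,col,-1)
    x0,y0,x1,y1=win; im=im[y0*f:y1*f,x0*f:x1*f]; s=min(800/im.shape[1],600/im.shape[0],1)
    cv2.imwrite('pics/'+name+'.png',cv2.resize(im,None,fx=s,fy=s,interpolation=cv2.INTER_AREA)[...,::-1])
def carlines(c):
    return [(C2W(c,circ(49,80)),(255,0,0)),(C2W(c,circ(44,80)),(255,0,0))]+[(C2W(c,l),(0,200,0)) for l in R37]+[(C2W(c,l),(255,0,255)) for l in LIP]
E
python3 - <<'E'
from ov import *
p=load('s4.npz'); s=get_state()
f=lidmodel(s['tool_pos'],-.073,.315,.0125)
draw(p,carlines((.4747,.0102,-.0725))+[(l,(0,0,255)) for l in lidlines(f)],'ov4',(250,170,390,290))
E
```

```text
(no output)
```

View pics/ov4.png

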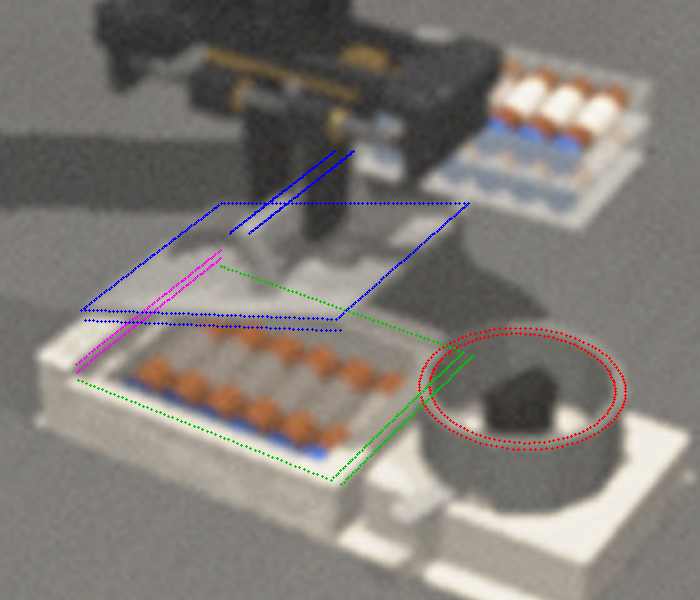

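```bash
python3 - <<'E'
from ov import *
p=load('s4.npz'); s=get_state()
f=lidmodel(s['tool_pos'],-.073,.315,.0125)
L=lidlines(f)
draw(p,[(l[::6],(0,0,255)) for l in L[:5]],'ov4b',(260,205,350,270),f=9)
draw(p,[(l[::4],c) for l,c in carlines((.4747,.0102,-.0725))],'ov4c',(250,215,350,290),f=8)
E
```

```text
(no output)
```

View pics/ov4b.png

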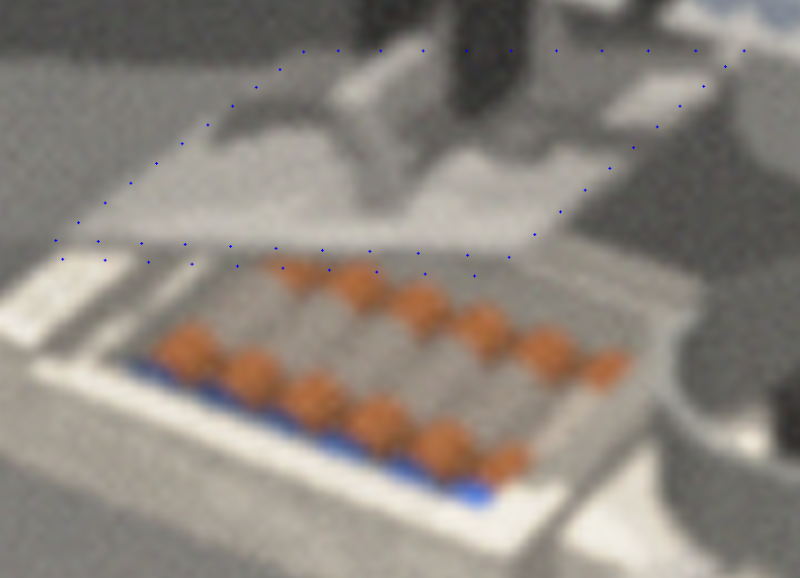

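View pics/ov4c.png

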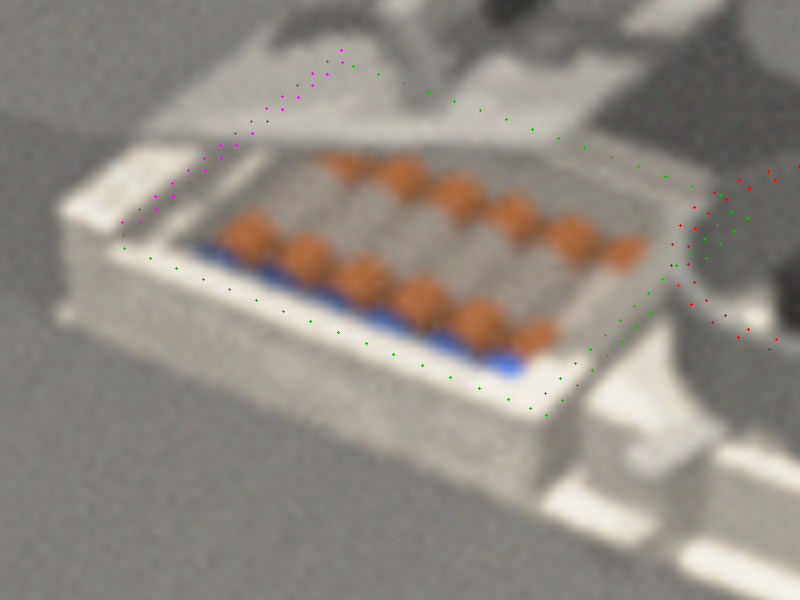

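Call:
send_rows([
  {"dx":0,"dy":0,"dz":5,"turn":0,"grip":0},
  {"dx":0,"dy":0,"dz":8,"turn":0,"grip":0},
  {"dx":0,"dy":0,"dz":9,"turn":0,"grip":0},
  {"dx":0,"dy":0,"dz":8,"turn":0,"grip":0},
  {"dx":0,"dy":0,"dz":6,"turn":0,"grip":0},
  {"dx":0,"dy":0,"dz":4,"turn":0,"grip":0},
  {"dx":0,"dy":0,"dz":0,"turn":0,"grip":0},
  {"dx":0,"dy":0,"dz":0,"turn":0,"grip":0},
])

```text
clock: 13.25
tool_pos: [0.498, 0.0097, 0.0867]
eef_rot: [0.732, 0.681, 0.0, 0.0]
contact_force: [0.9, 0.0, -8.2]
opening: 0.17
```

```bash
cat > lk.py <<'E'
from ov import *
import sys
n=sys.argv[1]; status(); s=get_state(); c=(.4735,.0113,-.0725)
d=s['tool_pos'][:2]-np.array(c[:2]); a=c[2]; print('TCP in carrier mm',(1000*np.array([np.cos(a)*d[0]+np.sin(a)*d[1],-np.sin(a)*d[0]+np.cos(a)*d[1],s['tool_pos'][2]])).round(1))
p=snapshot('scene'); np.savez(n+'.npz',**p)
th=lidtilt(p,-.0725)
im=cv2.resize(p['img'][200:300,245:380],None,fx=5.9,fy=5.9,interpolation=cv2.INTER_CUBIC); cv2.imwrite(f'pics/{n}.png',im[...,::-1])
E
python3 lk.py s5
```

```text
t 13.25 pos [0.498  0.0097 0.0867] jaw yaw -0.0725 zaxis [ 0.  0. -1.] F [ 0.89  0.04 -8.24] M [-0.081 -0.055  0.009] open mm 14.97 q7 0.03
TCP in carrier mm [24.6  0.2 86.7]
tilt about y (x-slope) 0.317 yslope 0.002 lid top at tool -0.0167 n 508 889 res 0.0009
```

View pics/s5.png

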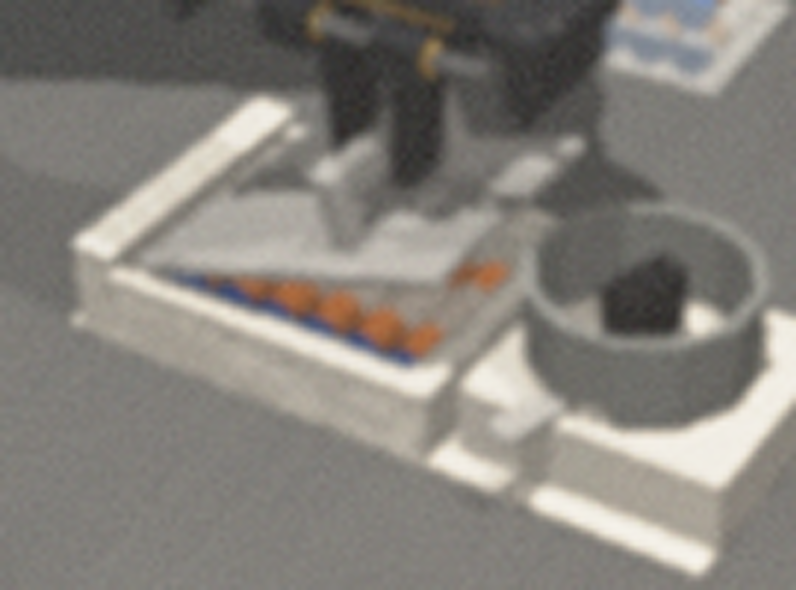

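The lid sits inside the side walls, tilted 0.317, with its edge just in front of the lip at about (150,262) px. I'll slide it under the lip.

Call:
send_rows([
  {"dx":-1,"dy":-2,"dz":0,"turn":0,"grip":0},
  {"dx":0,"dy":-2,"dz":0,"turn":0,"grip":0},
  {"dx":0,"dy":-2,"dz":0,"turn":0,"grip":0},
  {"dx":0,"dy":-2,"dz":0.5,"turn":0,"grip":0},
  {"dx":0,"dy":-2,"dz":0.5,"turn":0,"grip":0},
  {"dx":0,"dy":0,"dz":0,"turn":0,"grip":0},
])

```text
clock: 13.9
tool_pos: [0.4873, 0.0095, 0.0857]
eef_rot: [0.732, 0.681, -0.0, -0.0]
contact_force: [-0.3, 0.8, -8.1]
opening: 0.165
```

```bash
python3 lk.py s6
```

```text
t 13.9 pos [0.4873 0.0095 0.0857] jaw yaw -0.0724 zaxis [-0.001  0.    -1.   ] F [-0.34  0.84 -8.14] M [-0.051  0.011  0.011] open mm 14.48 q7 0.03
TCP in carrier mm [13.9 -0.8 85.7]
tilt about y (x-slope) 0.15 yslope -0.008 lid top at tool -0.026 n 518 879 res 0.0028
```

View pics/s6.png

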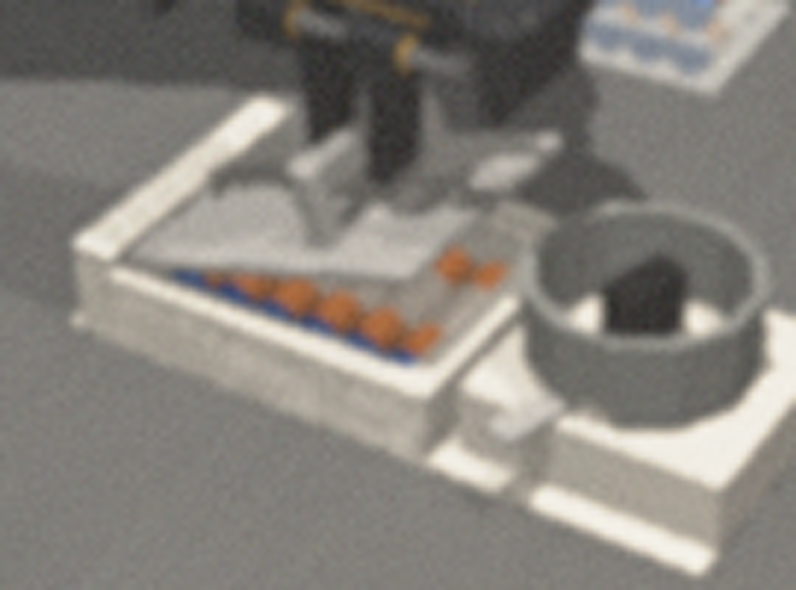

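Call:
send_rows([
  {"dx":0,"dy":-1,"dz":0,"turn":0,"grip":0},
  {"dx":0,"dy":-1,"dz":0,"turn":0,"grip":0},
  {"dx":0,"dy":-1,"dz":0,"turn":0,"grip":0},
  {"dx":0,"dy":0,"dz":1,"turn":0,"grip":0},
  {"dx":0,"dy":0,"dz":1,"turn":0,"grip":0},
  {"dx":0,"dy":0,"dz":0,"turn":0,"grip":0},
])

```text
clock: 14.55
tool_pos: [0.4849, 0.0096, 0.0835]
eef_rot: [0.732, 0.681, 0.0, -0.0]
contact_force: [-0.0, 0.4, -7.7]
opening: 0.171
```

```bash
sed -i 's/(L\[...,0\]>-.105)&(L\[...,0\]<.055)/(L[...,0]>-.078)\&(L[...,0]<.05)/; s/abs(L\[...,1\])<.058/abs(L[...,1])<.05/' h.py; python3 lk.py s7
```

```text
t 14.55 pos [0.4849 0.0096 0.0835] jaw yaw -0.0724 zaxis [-0.  0. -1.] F [-0.03  0.43 -7.73] M [-0.068 -0.045 -0.024] open mm 15.05 q7 0.03
TCP in carrier mm [11.5 -0.8 83.5]
tilt about y (x-slope) 0.313 yslope 0.002 lid top at tool -0.0167 n 349 449 res 0.0009
```

Call:
send_rows([
  {"dx":0,"dy":0,"dz":1,"turn":0,"grip":0},
  {"dx":0,"dy":0,"dz":1,"turn":0,"grip":0},
  {"dx":0,"dy":0,"dz":0,"turn":0,"grip":0},
])

```text
clock: 14.9
tool_pos: [0.485, 0.0096, 0.0816]
eef_rot: [0.732, 0.681, 0.0, -0.0]
contact_force: [-0.2, 0.7, -7.2]
opening: 0.169
```

```bash
python3 lk.py s8
```

```text
t 14.9 pos [0.485  0.0096 0.0816] jaw yaw -0.0725 zaxis [ 0.  0. -1.] F [-0.21  0.67 -7.2 ] M [-0.077 -0.099  0.014] open mm 14.88 q7 0.03
TCP in carrier mm [11.5 -0.8 81.6]
tilt about y (x-slope) 0.308 yslope 0.002 lid top at tool -0.0166 n 359 459 res 0.0008
```

Call:
send_rows([
  {"dx":0,"dy":0,"dz":1,"turn":0,"grip":0},
  {"dx":0,"dy":0,"dz":1,"turn":0,"grip":0},
  {"dx":0,"dy":0,"dz":0,"turn":0,"grip":0},
])

```text
clock: 15.25
tool_pos: [0.4854, 0.0096, 0.0797]
eef_rot: [0.732, 0.681, 0.0, 0.0]
contact_force: [0.7, -0.1, -7.0]
opening: 0.165
```

```bash
python3 lk.py s9
```

```text
t 15.25 pos [0.4854 0.0096 0.0797] jaw yaw -0.0725 zaxis [ 0.001  0.    -1.   ] F [ 0.7  -0.09 -7.02] M [-0.125 -0.183  0.03 ] open mm 14.49 q7 0.03
TCP in carrier mm [12.  -0.8 79.7]
tilt about y (x-slope) 0.289 yslope 0.003 lid top at tool -0.0163 n 381 481 res 0.0009
```

View pics/s9.png

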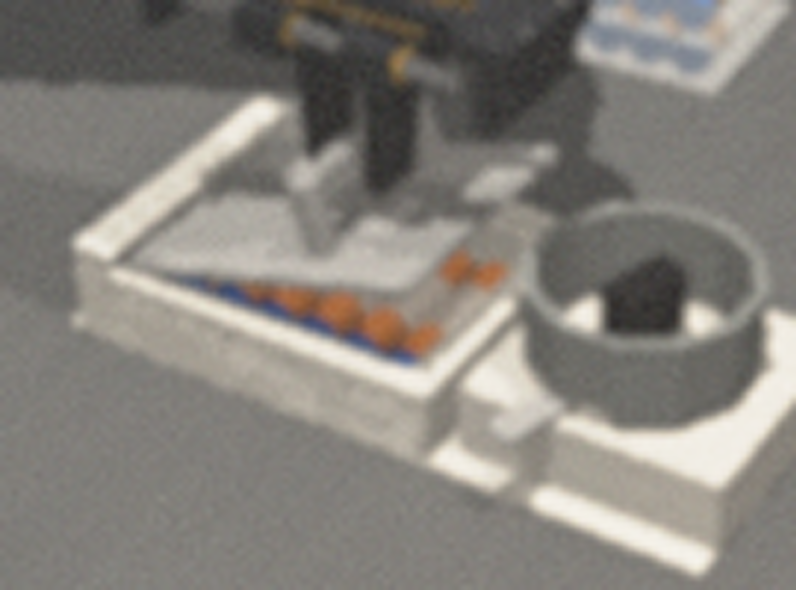

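The edge is on the ledge under the lip: the tilt now falls as I lower. Next I'll swing down along the arc about that edge.

Call:
send_rows([
  {"dx":0,"dy":0,"dz":0,"turn":0,"grip":0},
  {"dx":0,"dy":1,"dz":1.5,"turn":0,"grip":0},
  {"dx":0,"dy":1,"dz":1.5,"turn":0,"grip":0},
  {"dx":0,"dy":1,"dz":1.5,"turn":0,"grip":0},
  {"dx":0,"dy":0,"dz":0,"turn":0,"grip":0},
], force=10)

```text
clock: 15.8
tool_pos: [0.488, 0.0094, 0.075]
eef_rot: [0.732, 0.681, 0.0, -0.0]
contact_force: [1.6, -0.3, -5.8]
opening: 0.162
```

```bash
python3 lk.py s10
```

```text
t 15.8 pos [0.488  0.0094 0.075 ] jaw yaw -0.0725 zaxis [-0.  0. -1.] F [ 1.6  -0.31 -5.79] M [-0.019 -0.188 -0.062] open mm 14.24 q7 0.03
TCP in carrier mm [14.6 -0.8 75. ]
tilt about y (x-slope) 0.234 yslope -0.003 lid top at tool -0.0163 n 403 488 res 0.0009
```

View pics/s10.png

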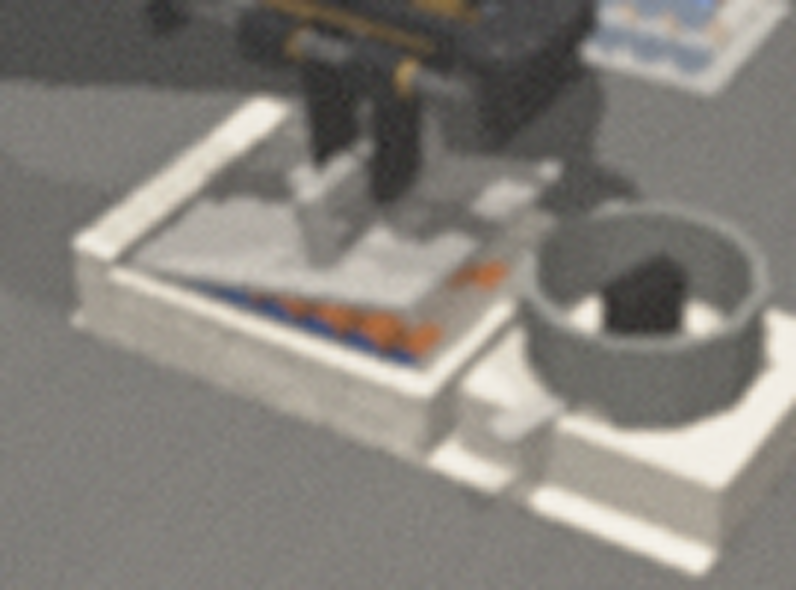

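Call:
send_rows([
  {"dx":0,"dy":1,"dz":2,"turn":0,"grip":0},
  {"dx":0,"dy":1,"dz":2,"turn":0,"grip":0},
  {"dx":0,"dy":1,"dz":2,"turn":0,"grip":0},
  {"dx":0,"dy":1,"dz":2,"turn":0,"grip":0},
  {"dx":0,"dy":1,"dz":2,"turn":0,"grip":0},
  {"dx":0,"dy":0,"dz":0,"turn":0,"grip":0},
])

```text
clock: 16.45
tool_pos: [0.4929, 0.009, 0.0649]
eef_rot: [0.732, 0.681, -0.0, -0.0]
contact_force: [1.4, 0.1, -6.8]
opening: 0.147
```

```bash
python3 lk.py s11
```

```text
t 16.45 pos [0.4929 0.009  0.0649] jaw yaw -0.0725 zaxis [-0.  0. -1.] F [ 1.36  0.07 -6.82] M [-0.095 -0.229 -0.003] open mm 12.94 q7 0.03
TCP in carrier mm [19.5 -0.9 64.9]
tilt about y (x-slope) 0.122 yslope 0.0 lid top at tool -0.0162 n 463 493 res 0.001
```

View pics/s11.png

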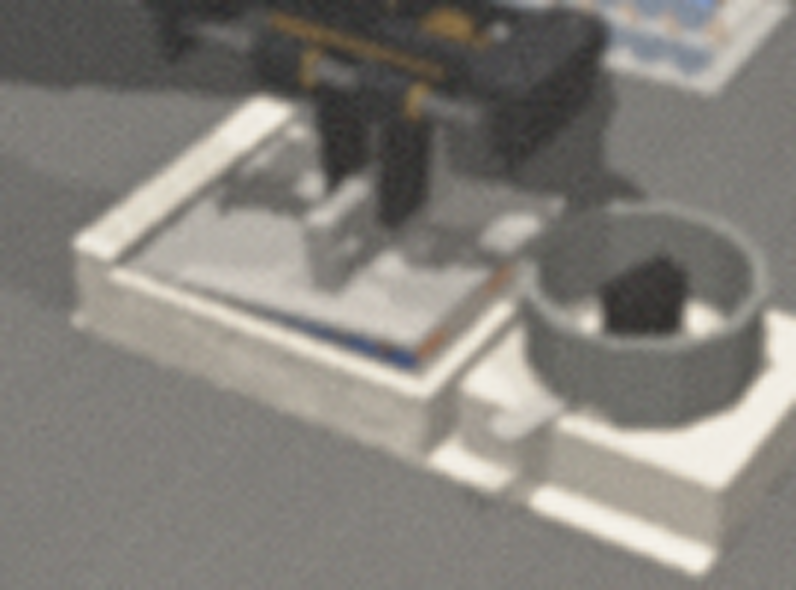

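Call:
send_rows([
  {"dx":0,"dy":1,"dz":2,"turn":0,"grip":0},
  {"dx":0,"dy":1,"dz":2,"turn":0,"grip":0},
  {"dx":0,"dy":1,"dz":2,"turn":0,"grip":0},
  {"dx":0,"dy":1,"dz":2,"turn":0,"grip":0},
  {"dx":0,"dy":0,"dz":0,"turn":0,"grip":0},
])

```text
clock: 17.0
tool_pos: [0.4963, 0.0088, 0.0568]
eef_rot: [0.732, 0.681, -0.0, -0.0]
contact_force: [-1.1, -0.4, -7.3]
opening: 0.141
```

```bash
python3 lk.py s12
```

```text
t 17.0 pos [0.4963 0.0088 0.0568] jaw yaw -0.0724 zaxis [-0.001  0.    -1.   ] F [-1.08 -0.4  -7.26] M [-0.042  0.105 -0.025] open mm 12.45 q7 0.03
TCP in carrier mm [23.  -0.9 56.8]
tilt about y (x-slope) 0.036 yslope 0.0 lid top at tool -0.0166 n 496 505 res 0.0011
```

View pics/s12.png

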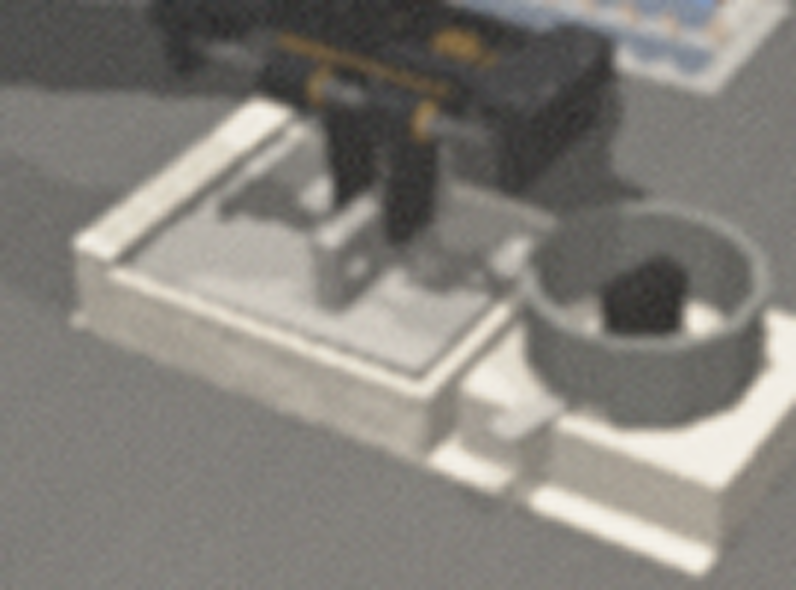

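Call:
send_rows([
  {"dx":0,"dy":0.5,"dz":1,"turn":0,"grip":0},
  {"dx":0,"dy":0.5,"dz":1,"turn":0,"grip":0},
  {"dx":0,"dy":0,"dz":1,"turn":0,"grip":0},
  {"dx":0,"dy":0,"dz":1,"turn":0,"grip":0},
  {"dx":0,"dy":0,"dz":0,"turn":0,"grip":0},
])

```text
clock: 17.55
tool_pos: [0.4983, 0.0086, 0.0533]
eef_rot: [0.732, 0.681, 0.0, 0.0]
contact_force: [-0.6, -1.5, -6.2]
opening: 0.138
```

```bash
python3 lk.py s13
```

```text
t 17.55 pos [0.4983 0.0086 0.0533] jaw yaw -0.0725 zaxis [ 0.001  0.    -1.   ] F [-0.57 -1.53 -6.19] M [-0.117  0.072  0.007] open mm 12.18 q7 0.03
TCP in carrier mm [24.9 -0.9 53.3]
tilt about y (x-slope) 0.001 yslope -0.001 lid top at tool -0.0165 n 517 525 res 0.0011
```

View pics/s13.png

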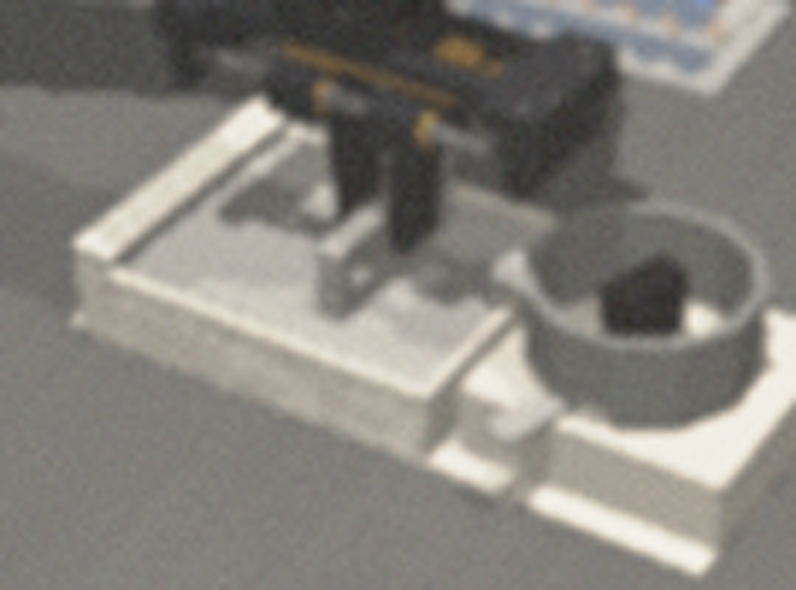

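Call:
send_rows([
  {"dx":0,"dy":0,"dz":0.7,"turn":0,"grip":0},
  {"dx":0,"dy":0,"dz":0.7,"turn":0,"grip":0},
  {"dx":0,"dy":0,"dz":0.6,"turn":0,"grip":0},
  {"dx":0,"dy":0,"dz":0,"turn":0,"grip":0},
])

```text
clock: 18.0
tool_pos: [0.4983, 0.0086, 0.0529]
eef_rot: [0.732, 0.681, 0.001, 0.0]
contact_force: [-2.1, -0.0, 14.5]
opening: 0.137
```

```bash
python3 lk.py s14
```

```text
t 18.0 pos [0.4983 0.0086 0.0529] jaw yaw -0.0727 zaxis [ 0.002  0.    -1.   ] F [-2.12 -0.05 14.52] M [-0.041  0.605  0.021] open mm 12.02 q7 0.03
TCP in carrier mm [24.9 -0.9 52.9]
tilt about y (x-slope) -0.0 yslope -0.002 lid top at tool -0.0161 n 510 526 res 0.0011
```

Call:
send_rows([
  {"dx":0,"dy":0,"dz":-0.8,"turn":0,"grip":0},
  {"dx":0,"dy":0,"dz":0,"turn":0,"grip":0.3},
  {"dx":0,"dy":0,"dz":0,"turn":0,"grip":0.3},
  {"dx":0,"dy":0,"dz":0,"turn":0,"grip":0.3},
  {"dx":0,"dy":0,"dz":-5,"turn":0,"grip":0.3},
  {"dx":0,"dy":0,"dz":-15,"turn":0,"grip":0.4},
  {"dx":0,"dy":0,"dz":-30,"turn":0,"grip":0.4},
  {"dx":0,"dy":0,"dz":-40,"turn":0,"grip":0.4},
  {"dx":0,"dy":0,"dz":0,"turn":0,"grip":0.4},
])

```text
clock: 18.95
tool_pos: [0.5005, 0.0085, 0.146]
eef_rot: [0.732, 0.681, 0.003, 0.003]
contact_force: [0.8, -0.2, -0.9]
opening: 0.398
```

```bash
python3 lk.py s15; python3 - <<'E'
from ov import *
p=load('scene0.npz')
# knob bar: top points z .072-.08 dark inside well, both cams from initial pictures
for n in ('top','scene'):
    p=load(n+'0.npz'); W=cloud(p); img=p['img'].astype(int)
    w=(.6208,.0018) if n=='top' else (.6244,-.0007)
    m=(np.hypot(W[...,0]-w[0],W[...,1]-w[1])<.036)&(W[...,2]>.07)&(W[...,2]<.083)&(img.max(-1)<60)
    q=W[m][:,:2].astype(np.float32)*1000
    print(n,m.sum(),cv2.minAreaRect(q) if len(q) else None, np.median(q,0))
    c,e=np.linalg.eigh(np.cov(q.T)); print('long axis ang',np.arctan2(e[1,1],e[0,1]))
p=load('top0.npz'); W=cloud(p)
r=regions_of
E
```

```text
t 18.95 pos [0.5005 0.0085 0.146 ] jaw yaw -0.073 zaxis [ 0.008  0.    -1.   ] F [ 0.79 -0.15 -0.9 ] M [-0.067 -0.012  0.04 ] open mm 35.03 q7 0.02
TCP in carrier mm [ 27.1  -0.8 146. ]
tilt about y (x-slope) 0.0 yslope 0.0 lid top at tool 0.0 n 0 0 res nan
top 110 ((619.7769165039062, 1.9091377258300781), (34.45997619628906, 15.28471565246582), 71.79080963134766) [619.4474      3.2124324]
long axis ang 1.2384397982961501
scene 14 ((628.8133544921875, -8.386852264404297), (27.670515060424805, 10.083040237426758), 44.684329986572266) [625.027    -16.459354]
long axis ang 0.9940823376441333
  return _methods._mean(a, axis=axis, dtype=dtype,
  ret = ret.dtype.type(ret / rcount)
  ret = _var(a, axis=axis, dtype=dtype, out=out, ddof=ddof,
  arrmean = um.true_divide(arrmean, div, out=arrmean,
  ret = ret.dtype.type(ret / rcount)
```

View pics/s15.png

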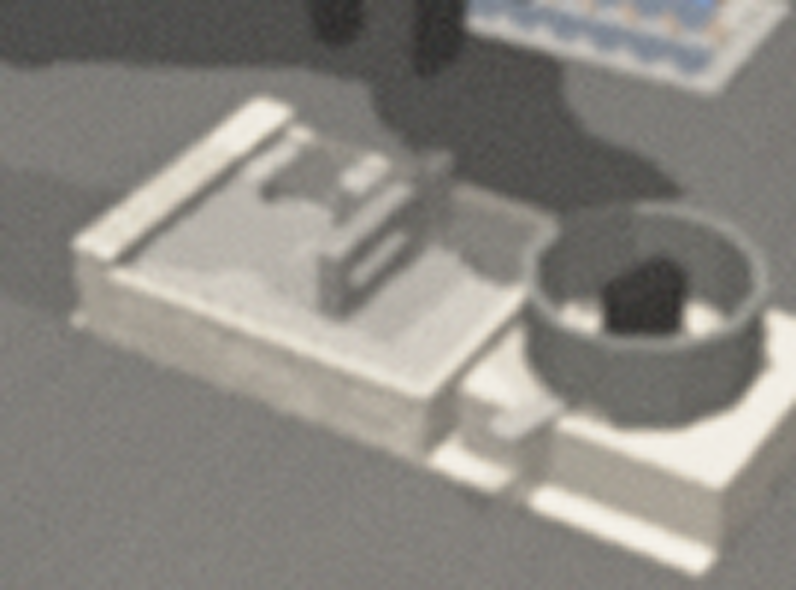

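```bash
python3 -c "
from h import *
status(); plan([[.6222,.001,.12]],30); toyaw(-.332)"
```

```text
t 19.0 pos [0.4994 0.0087 0.1441] jaw yaw -0.0726 zaxis [ 0.005  0.    -1.   ] F [ 0.9   0.26 -0.19] M [-0.041  0.064  0.016] open mm 35.21 q7 0.02
5 x [ 0.2 24.6  5. ]
turn total 0.2594 (tool +)
```

Call:
send_rows([
  {"dx":0,"dy":24.5,"dz":0,"turn":0,"grip":0.36},
  {"dx":0,"dy":24.5,"dz":0,"turn":0,"grip":0.36},
  {"dx":0,"dy":24.5,"dz":0,"turn":0,"grip":0.36},
  {"dx":0,"dy":24.5,"dz":0,"turn":0,"grip":0.36},
  {"dx":0,"dy":24.5,"dz":10,"turn":0,"grip":0.36},
  {"dx":0,"dy":0,"dz":10,"turn":0.13,"grip":0.36},
  {"dx":0,"dy":0,"dz":5,"turn":0.13,"grip":0.36},
  {"dx":0,"dy":0,"dz":0,"turn":0,"grip":0.36},
  {"dx":0,"dy":0,"dz":0,"turn":0,"grip":0.36},
])

```text
clock: 19.9
tool_pos: [0.6193, -0.0001, 0.1161]
eef_rot: [0.813, 0.582, -0.001, -0.0]
contact_force: [0.3, -0.3, -0.3]
opening: 0.36
```

```bash
python3 -c "
from h import *
status(); plan([[.6222,.001,.05]],15); toyaw(-.332)
for n in ('scene','top'):
  p=snapshot(n); w=(300,180,420,300) if n=='scene' else (260,140,400,330)
  im=cv2.resize(p['img'][w[1]:w[3],w[0]:w[2]],None,fx=3.1,fy=3.1,interpolation=cv2.INTER_CUBIC); cv2.imwrite('pics/k_'+n+'.png',im[...,::-1])
"; python3 -c "
import cv2,numpy as np
a=cv2.imread('pics/k_scene.png');b=cv2.imread('pics/k_top.png');h=max(a.shape[0],b.shape[0]);f=lambda i:np.pad(i,((0,h-i.shape[0]),(0,0),(0,0)))
cv2.imwrite('pics/k.png',np.hstack([f(a),f(b)])[:600,:800])"
```

```text
t 19.9 pos [ 6.193e-01 -1.000e-04  1.161e-01] jaw yaw -0.3293 zaxis [-0.002 -0.    -1.   ] F [ 0.31 -0.32 -0.29] M [-0.032  0.097  0.056] open mm 31.7 q7 -0.16
5 x [ 0.4  0.5 13.2]
turn total 0.0027 (tool +)
```

View pics/k.png

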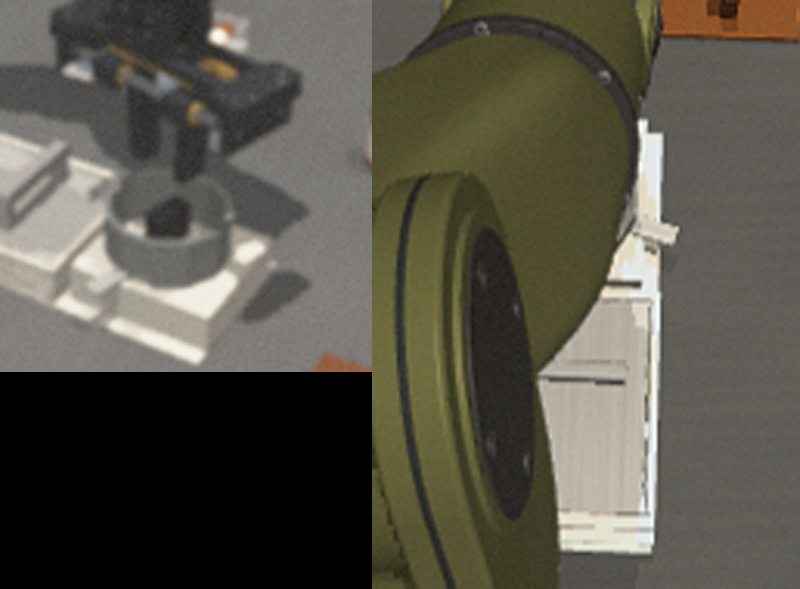

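Call:
send_rows([
  {"dx":1,"dy":1.5,"dz":12,"turn":0,"grip":0.36},
  {"dx":1,"dy":1,"dz":12,"turn":0,"grip":0.36},
  {"dx":0,"dy":0,"dz":12,"turn":0,"grip":0.36},
  {"dx":0,"dy":0,"dz":10,"turn":0,"grip":0.36},
  {"dx":0,"dy":0,"dz":10,"turn":0,"grip":0.36},
  {"dx":0,"dy":0,"dz":8,"turn":0,"grip":0.36},
  {"dx":0,"dy":0,"dz":3,"turn":0,"grip":0.36},
  {"dx":0,"dy":0,"dz":0,"turn":0,"grip":0.36},
])

```text
clock: 20.8
tool_pos: [0.6228, 0.0009, 0.0495]
eef_rot: [0.814, 0.58, -0.0, -0.0]
contact_force: [-0.5, 0.3, 0.7]
opening: 0.358
```

Call:
send_rows([
  {"dx":0,"dy":0,"dz":0,"turn":0,"grip":0},
  {"dx":0,"dy":0,"dz":0,"turn":0,"grip":0},
  {"dx":0,"dy":0,"dz":0,"turn":0,"grip":0},
  {"dx":0,"dy":0,"dz":0,"turn":0,"grip":0},
], force=20)

```text
clock: 21.2
tool_pos: [0.6225, 0.0011, 0.0504]
eef_rot: [0.814, 0.58, -0.0, -0.0]
contact_force: [-1.7, 1.1, 4.3]
opening: 0.205
```

```bash
python3 -c "
from h import *
status()"
```

```text
t 21.2 pos [0.6225 0.0011 0.0504] jaw yaw -0.3324 zaxis [-0.001  0.001 -1.   ] F [-1.66  1.07  4.26] M [ 0.033  0.739 -0.068] open mm 18.0 q7 -0.14
```

Call:
send_rows([
  {"dx":0,"dy":0,"dz":0,"turn":0.1,"grip":0},
  {"dx":0,"dy":0,"dz":0,"turn":0.1,"grip":0},
  {"dx":0,"dy":0,"dz":0,"turn":0.1,"grip":0},
  {"dx":0,"dy":0,"dz":0,"turn":0.1,"grip":0},
  {"dx":0,"dy":0,"dz":0,"turn":0.1,"grip":0},
  {"dx":0,"dy":0,"dz":0,"turn":0.1,"grip":0},
  {"dx":0,"dy":0,"dz":0,"turn":0.1,"grip":0},
  {"dx":0,"dy":0,"dz":0,"turn":0.1,"grip":0},
  {"dx":0,"dy":0,"dz":0,"turn":0.1,"grip":0},
  {"dx":0,"dy":0,"dz":0,"turn":0.1,"grip":0},
  {"dx":0,"dy":0,"dz":0,"turn":0,"grip":0},
])

```text
clock: 22.3
tool_pos: [0.6229, 0.0008, 0.0504]
eef_rot: [0.993, 0.118, -0.0, 0.0]
contact_force: [-2.4, -0.8, 5.2]
opening: 0.202
```

```bash
python3 -c "
from h import *
status()"
```

```text
t 22.3 pos [0.6229 0.0008 0.0504] jaw yaw -1.3337 zaxis [-0. -0. -1.] F [-2.36 -0.85  5.18] M [ 0.074  0.758 -0.019] open mm 17.75 q7 -0.81
```

Call:
send_rows([
  {"dx":0,"dy":0,"dz":0,"turn":0.08,"grip":0},
  {"dx":0,"dy":0,"dz":0,"turn":0.08,"grip":0},
  {"dx":0,"dy":0,"dz":0,"turn":0.06,"grip":0},
  {"dx":0,"dy":0,"dz":0,"turn":0,"grip":0},
])

```text
clock: 22.7
tool_pos: [0.6228, 0.0007, 0.0504]
eef_rot: [1.0, 0.009, -0.0, 0.0]
contact_force: [-3.4, -0.1, 4.9]
opening: 0.206
```

```bash
python3 -c "
from h import *
status()"
```

```text
t 22.7 pos [0.6228 0.0007 0.0504] jaw yaw -1.5523 zaxis [-0. -0. -1.] F [-3.36 -0.1   4.89] M [ 0.041  0.704 -0.094] open mm 18.16 q7 -0.97
```

Call:
send_rows([
  {"dx":0,"dy":0,"dz":0,"turn":0.03,"grip":0},
  {"dx":0,"dy":0,"dz":0,"turn":0.03,"grip":0},
  {"dx":0,"dy":0,"dz":0,"turn":0,"grip":0},
])

```text
clock: 23.0
tool_pos: [0.6231, 0.0007, 0.0504]
eef_rot: [1.0, -0.02, 0.0, 0.0]
contact_force: [-2.8, -0.2, 5.2]
opening: 0.206
```

```bash
python3 -c "
from h import *
status()"
```

```text
t 23.0 pos [0.6231 0.0007 0.0504] jaw yaw -1.6111 zaxis [ 0. -0. -1.] F [-2.78 -0.22  5.17] M [-0.098  0.677  0.543] open mm 18.12 q7 -1.01
```

The stop is reached (Mz jumped to 0.54 N m). I'll release and withdraw.

Call:
send_rows([
  {"dx":0,"dy":0,"dz":0,"turn":0,"grip":0.36},
  {"dx":0,"dy":0,"dz":0,"turn":0,"grip":0.36},
  {"dx":0,"dy":0,"dz":0,"turn":0,"grip":0.36},
  {"dx":0,"dy":0,"dz":-5,"turn":0,"grip":0.36},
  {"dx":0,"dy":0,"dz":-15,"turn":0,"grip":0.36},
  {"dx":0,"dy":0,"dz":-30,"turn":0,"grip":0.36},
  {"dx":0,"dy":0,"dz":-40,"turn":0,"grip":0.36},
  {"dx":0,"dy":0,"dz":-40,"turn":0,"grip":0.36},
  {"dx":0,"dy":0,"dz":0,"turn":0,"grip":0.36},
])

```text
clock: 23.9
tool_pos: [0.6268, -0.0007, 0.1868]
eef_rot: [1.0, -0.021, 0.006, 0.001]
contact_force: [0.1, -0.5, -0.0]
opening: 0.362
```

```bash
python3 -c "
from h import *
status(); s=get_state(); p=s['tool_pos']; plan([p+[0,.3,.03]],40)"
```

```text
t 23.9 pos [ 0.6268 -0.0007  0.1868] jaw yaw -1.6131 zaxis [ 0.012 -0.001 -1.   ] F [ 0.05 -0.53 -0.  ] M [-0.026  0.121  0.015] open mm 31.87 q7 -1.12
8 x [ -1.5 -37.5  -3.8]
```

Call:
send_rows([
  {"dx":0,"dy":-20,"dz":-5,"turn":0,"grip":0.36},
  {"dx":0,"dy":-37,"dz":-5,"turn":0,"grip":0.36},
  {"dx":0,"dy":-37,"dz":-5,"turn":0,"grip":0.36},
  {"dx":0,"dy":-37,"dz":-5,"turn":0,"grip":0.36},
  {"dx":0,"dy":-37,"dz":-5,"turn":0,"grip":0.36},
  {"dx":0,"dy":-37,"dz":-5,"turn":0,"grip":0.36},
  {"dx":0,"dy":-37,"dz":-5,"turn":0,"grip":0.36},
  {"dx":0,"dy":-37,"dz":0,"turn":0,"grip":0.36},
  {"dx":0,"dy":-20,"dz":0,"turn":0,"grip":0.36},
  {"dx":0,"dy":0,"dz":0,"turn":0,"grip":0.36},
  {"dx":0,"dy":0,"dz":0,"turn":0,"grip":0.36},
])

```text
clock: 25.0
tool_pos: [0.6353, 0.2983, 0.215]
eef_rot: [1.0, -0.021, -0.0, 0.001]
contact_force: [-0.3, -0.4, 0.8]
opening: 0.358
```

```bash
python3 - <<'E'
from ov import *
status()
for n,w in (('scene',(250,200,400,310)),('top',(270,160,380,330))):
    p=snapshot(n); save(p,'end_'+n); q=load(n+'0.npz')
    im=cv2.resize(p['img'][w[1]:w[3],w[0]:w[2]],None,fx=3.5,fy=3.5,interpolation=cv2.INTER_CUBIC); cv2.imwrite('pics/e_'+n+'.png',im[...,::-1])
    W=cloud(p); a=-.0725; c=(.4735,.0113)
    X=W[...,0]-c[0];Y=W[...,1]-c[1]; lx=np.cos(a)*X+np.sin(a)*Y; ly=-np.sin(a)*X+np.cos(a)*Y
    for r in ((-60,0),(40,60),(62,74)):
        m=(lx*1e3>r[0])&(lx*1e3<r[1])&(abs(ly)<.05)&(W[...,2]<.06)&((abs(ly)>.015) if r[0]>0 else True); print(n,r,m.sum(),'lid z med',np.median(W[...,2][m]).round(4), 'ly slope',np.polyfit(ly[m],W[...,2][m],1)[0].round(3))
    for t in ['spare_tray','bottle','carton']:
        for P,Q in ((p,p),):
            r=regions_of(p,t); 
            if r: print(t,round(r[0]['score'],2),np.nanmedian(cloud(p)[r[0]['pixels']],0).round(3))
a=cv2.imread('pics/e_scene.png');b=cv2.imread('pics/e_top.png');h=max(a.shape[0],b.shape[0]);f=lambda i:np.pad(i,((0,h-i.shape[0]),(0,0),(0,0)))
o=np.hstack([f(a),f(b)]);s=800/o.shape[1];cv2.imwrite('pics/e.png',cv2.resize(o,None,fx=min(1,s),fy=min(1,s)))
E
```

```text
t 25.0 pos [0.6353 0.2983 0.215 ] jaw yaw -1.6131 zaxis [-0.    -0.002 -1.   ] F [-0.28 -0.42  0.75] M [-0.013  0.175  0.025] open mm 31.48 q7 -1.62
scene (-60, 0) 461 lid z med 0.0367 ly slope -0.001
scene (40, 60) 127 lid z med 0.0369 ly slope 0.005
scene (62, 74) 81 lid z med 0.0366 ly slope 0.008
spare_tray 0.87 [0.481 0.277 0.045]
bottle 0.69 [0.735 0.237 0.05 ]
carton 0.64 [ 0.733 -0.304  0.046]
top (-60, 0) 1236 lid z med 0.0358 ly slope -0.002
top (40, 60) 273 lid z med 0.0354 ly slope 0.002
top (62, 74) 163 lid z med 0.0357 ly slope 0.008
spare_tray 0.61 [0.467 0.304 0.047]
bottle 0.65 [0.72  0.246 0.061]
carton 0.64 [ 0.72  -0.283  0.043]
```

View pics/e.png

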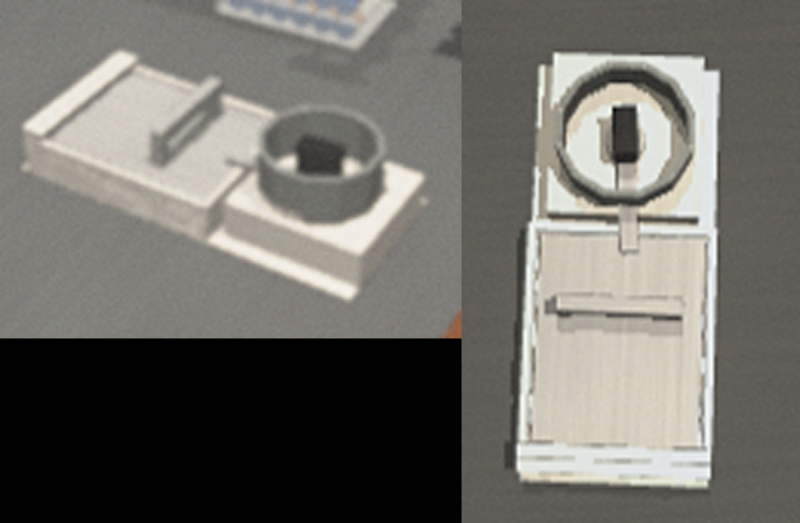

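View pics/end_top.png

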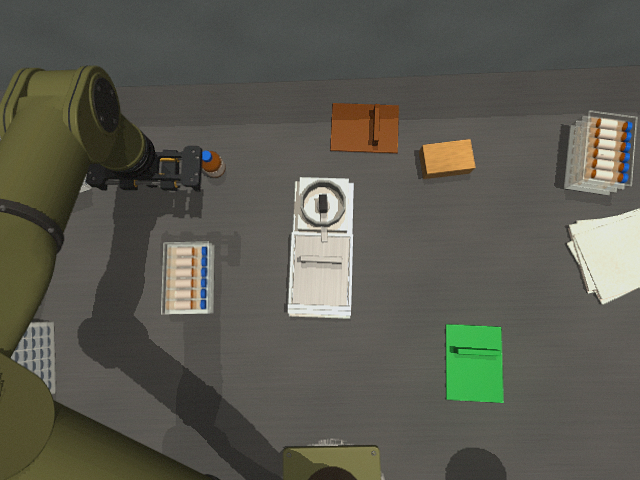

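```bash
python3 - <<'E'
from h import *
p=snapshot('top'); W=cloud(p); img=p['img'].astype(int)
m=(np.hypot(W[...,0]-.6208,W[...,1]-.0018)<.036)&(W[...,2]>.07)&(W[...,2]<.083)&(img.max(-1)<60)
q=W[m][:,:2]; c,e=np.linalg.eigh(np.cov(q.T)); a=np.arctan(e[1,1]/e[0,1]); print(m.sum(),'bar',a,'latch',1.4983-a); print(cv2.minAreaRect((q*1000).astype(np.float32)))
E
```

```text
76 bar -0.09037944938675321 latch 1.588679449386753
((619.8200073242188, 3.2481331825256348), (32.996978759765625, 15.055703163146973), 2.2587618827819824)
```

```bash
python3 -c "
from h import *
print(finish_job()); status()"
```

```text
the job is handed in; nothing more can be done
None
the job is handed in; nothing more can be done
```

The lid is closed and latched, and I handed the job in at about 25 s on the robot clock, against the 64 s limit.

- **Lid:** I let the grey lid droop in the grip to about 0.31 rad. I then slid its far edge under the lip onto the ledge and swung it down about that edge. I released it only once it was seated. The last pictures show it flat inside the rim, with its top at 35.4–36.9 mm against 36 mm nominal.
- **Latch:** I turned the knob clockwise until the wrist moment jumped to 0.54 N m, which I took as the stop. The pictures show the tongue over the lid's edge. Measuring the knob bar in the picture gave 1.59 rad from one fit and about 1.46 from another, a spread of roughly 0.1 rad either side of 1.5. I relied on the felt stop.
- **Bystanders:** The nearby tray stack, the bottle and the carton measured within about 2 mm of where they started. The gripper is open and clear of everything.

The highest wrist force in the readings I took was about 15 N, when the lid met the ledge. The two cameras disagreed by 2–4 mm, so I checked positions by contact with the ledge and by the gripper opening.

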